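Empty the catch tray and load the drilling pallet

TASK

Lift the catch tray out of its dock by the wooden bar, tip it over the blue scrap bin so that all the offcuts slide in, and set it back flat between the rails of the dock so that it holds the tray pin down. Lay every pale blank flat and square within an outline of its own on the drilling pallet, so that each holds the pin there down. Only when all of that is done, push the green ready lever over to its far stop; leave the other things on the bench where they are.

Things in the scene. Friction and masses are not known exactly. Their poses are not given: they have to be found in the camera images.
- tray: steel catch tray, 220 mm (its x) x 160 mm (its y), walls 40 mm high on the long sides and at the back (+x), open lip at the front (-x). Origin: centre of its underside, z up. Handle: a flat wooden bar across it (along y) over its middle on two posts, 148 mm long, 18 mm thick (along x), 30 mm high, its centre 110 mm above the underside, 91 mm free beneath it. About 0.45 kg
- tray_lip (a point): middle of the open lip of the tray, at the end of its floor: 110 mm from the tray's origin along its -x, 4 mm above its underside. The floor is smooth: wood starts to slide when the tray is tilted about 20 degrees and slides off well at 35 to 45
- dock_seat (a point): centre of the top of the tray dock, a fixed plywood board 250 x 200 mm, 15 mm thick, where the tray stands at the start, centred on this point and with its axes along the dock's (z up). Dark rails 12 mm high on both long sides and at the back (+x) leave the tray about 8 mm of play; the front (-x) is open
- tray_pin (a joint): red tray-present pin, 14 mm across, on a light spring (under 1.5 N) in the middle of the dock: 0 when it stands 8 mm proud, 0.008 when it is down flush; the tray's weight holds it down
- bin: blue open scrap bin, fixed, 240 x 200 mm and 90 mm high, walls 6 mm. Origin: centre of its underside; x along the 240 mm
- pallet: fixed aluminium drilling pallet, 160 mm (x) by 320 mm (y), 20 mm thick, with three places side by side at its y = -105, 0 and +105 mm (x = 0), each a black outline 146 mm (x) by 76 mm (y) on its top face with a red pin in its middle. Origin: centre of its underside, z up
- pin0 (a joint): red part-present pin of the place at the pallet's y = -105 mm, 14 mm across, on a light spring (under 1 N): 0 when it stands 8 mm proud of the pallet, 0.008 when it is down flush; the weight of a blank holds it down
- pin1 (a joint): red part-present pin of the place at the pallet's y = 0 mm, 14 mm across, on a light spring (under 1 N): 0 when it stands 8 mm proud of the pallet, 0.008 when it is down flush; the weight of a blank holds it down
- pin2 (a joint): red part-present pin of the place at the pallet's y = 105 mm, 14 mm across, on a light spring (under 1 N): 0 when it stands 8 mm proud of the pallet, 0.008 when it is down flush; the weight of a blank holds it down
- blank0: pale wooden blank, 120 mm long (its x), 46 mm wide (its y), 55 mm high, about 0.25 kg, two small dots on top; origin: the centre of the block, 27.5 mm above its underside, z up at the start (it may lie on any long side). Some starts have only two of the three (None if absent)
- blank1: pale wooden blank, 120 mm long (its x), 46 mm wide (its y), 55 mm high, about 0.25 kg, two small dots on top; origin: the centre of the block, 27.5 mm above its underside, z up at the start (it may lie on any long side). Some starts have only two of the three (None if absent)
- blank2: pale wooden blank, 120 mm long (its x), 46 mm wide (its y), 55 mm high, about 0.25 kg, two small dots on top; origin: the centre of the block, 27.5 mm above its underside, z up at the start (it may lie on any long side). Some starts have only two of the three (None if absent)
- offcut0: dark red offcut of wood, 60 x 36 x 30 mm (its x, y, z), 45 g, in the tray at the start; origin: centre of its underside as it lies at the start. There are two to four of them (None if absent)
- offcut1: dark red offcut of wood, 60 x 36 x 30 mm (its x, y, z), 45 g, in the tray at the start; origin: centre of its underside as it lies at the start. There are two to four of them (None if absent)
- offcut2: dark red offcut of wood, 60 x 36 x 30 mm (its x, y, z), 45 g, in the tray at the start; origin: centre of its underside as it lies at the start. There are two to four of them (None if absent)
- offcut3: dark red offcut of wood, 60 x 36 x 30 mm (its x, y, z), 45 g, in the tray at the start; origin: centre of its underside as it lies at the start. There are two to four of them (None if absent)
- ready (a joint): green-knobbed ready lever on a grey block 70 x 50 x 25 mm: 0 leaning towards the block's -x (robot side), 1.0 rad (end stop) leaning to its +x; pivot 22 mm above the bench, 80 mm long, ending in a ball 26 mm across about 92 mm above the bench that travels 77 mm in all; light, stays where it is left
- ready_base: grey block of the lever, fixed; origin: centre of its underside; the lever is pushed along its +x
- glue: yellow glue bottle, 52 mm across, 115 mm high; a bystander, to be left alone
- tape: yellow tape measure, 70 x 70 x 35 mm; a bystander, to be left alone
- jar: amber jar, 72 mm across, 85 mm high; a bystander, to be left alone
Things that resemble listed ones, but are neither listed nor needed, are in the scene too. Leave any purple look-alike of the blank2 alone.

How it is judged (in metres and radians):
On the way, in this order (a step that is already met when the one before it is completed fails the run):
1. the tray is tipped (over 25 degrees) with its lip over the scrap bin (angle between tray's own z axis and vertical above 0.44 rad and x of tray_lip in the frame of bin between -0.13 and 0.13 m and y of tray_lip in the frame of bin between -0.11 and 0.11 m), for 0.1 s.
2. all offcuts are in the bin, the tray is back in its dock holding its pin down, and every blank lies in an outline holding its pin down (x of offcut0 in the frame of bin between -0.118 and 0.118 m and y of offcut0 in the frame of bin between -0.098 and 0.098 m and height (world z) of each of offcut0, offcut1, offcut2, offcut3 below 0.09 m and x of offcut1 in the frame of bin between -0.118 and 0.118 m and y of offcut1 in the frame of bin between -0.098 and 0.098 m and x of offcut2 in the frame of bin between -0.118 and 0.118 m and y of offcut2 in the frame of bin between -0.098 and 0.098 m and x of offcut3 in the frame of bin between -0.118 and 0.118 m and y of offcut3 in the frame of bin between -0.098 and 0.098 m and x of tray in the frame of dock_seat between -0.015 and 0.015 m and y of tray in the frame of dock_seat between -0.015 and 0.015 m and z of tray in the frame of dock_seat below 0.005 m and angle between tray's own z axis and vertical below 0.05 rad and value of joint tray_pin above 0.006 m and ((x of blank0 in the frame of pallet between -0.014 and 0.014 m and y of blank0 in the frame of pallet between -0.119 and -0.091 m and z of blank0 in the frame of pallet below 0.053 m and angle between the x axis of blank0 and the x axis of pallet, either way round below 0.2 rad and value of joint pin0 above 0.006 m) or (x of blank0 in the frame of pallet between -0.014 and 0.014 m and y of blank0 in the frame of pallet between -0.014 and 0.014 m and z of blank0 in the frame of pallet below 0.053 m and angle between the x axis of blank0 and the x axis of pallet, either way round below 0.2 rad and value of joint pin1 above 0.006 m) or (x of blank0 in the frame of pallet between -0.014 and 0.014 m and y of blank0 in the frame of pallet between 0.091 and 0.119 m and z of blank0 in the frame of pallet below 0.053 m and angle between the x axis of blank0 and the x axis of pallet, either way round below 0.2 rad and value of joint pin2 above 0.006 m)) and ((x of blank1 in the frame of pallet between -0.014 and 0.014 m and y of blank1 in the frame of pallet between -0.119 and -0.091 m and z of blank1 in the frame of pallet below 0.053 m and angle between the x axis of blank1 and the x axis of pallet, either way round below 0.2 rad and value of joint pin0 above 0.006 m) or (x of blank1 in the frame of pallet between -0.014 and 0.014 m and y of blank1 in the frame of pallet between -0.014 and 0.014 m and z of blank1 in the frame of pallet below 0.053 m and angle between the x axis of blank1 and the x axis of pallet, either way round below 0.2 rad and value of joint pin1 above 0.006 m) or (x of blank1 in the frame of pallet between -0.014 and 0.014 m and y of blank1 in the frame of pallet between 0.091 and 0.119 m and z of blank1 in the frame of pallet below 0.053 m and angle between the x axis of blank1 and the x axis of pallet, either way round below 0.2 rad and value of joint pin2 above 0.006 m)) and ((x of blank2 in the frame of pallet between -0.014 and 0.014 m and y of blank2 in the frame of pallet between -0.119 and -0.091 m and z of blank2 in the frame of pallet below 0.053 m and angle between the x axis of blank2 and the x axis of pallet, either way round below 0.2 rad and value of joint pin0 above 0.006 m) or (x of blank2 in the frame of pallet between -0.014 and 0.014 m and y of blank2 in the frame of pallet between -0.014 and 0.014 m and z of blank2 in the frame of pallet below 0.053 m and angle between the x axis of blank2 and the x axis of pallet, either way round below 0.2 rad and value of joint pin1 above 0.006 m) or (x of blank2 in the frame of pallet between -0.014 and 0.014 m and y of blank2 in the frame of pallet between 0.091 and 0.119 m and z of blank2 in the frame of pallet below 0.053 m and angle between the x axis of blank2 and the x axis of pallet, either way round below 0.2 rad and value of joint pin2 above 0.006 m))), for 0.2 s.
3. the ready lever is pushed over to its far stop (value of joint ready above 0.85 rad), for 0.1 s.
At the end, for the whole second after the job is handed in: Offcuts in the bin below its rim; tray flat in the dock within 15 mm of centre, its pin over 6 mm down; each blank flat in its own outline, within 14 mm of centre and 0.2 rad of square, that pin over 6 mm down; lever beyond 0.85 rad; all released and at rest (all of step 2 and value of joint ready above 0.85 rad and linear speed of each of tray, blank0, blank1, blank2 below 0.02 m/s); the robot touches nothing.
It fails at once if a bystander (glue bottle, tape measure or jar) is knocked more than 50 mm away (distance of any of glue, tape, jar from where it was at the start of the episode above 0.05 m).
Of offcut0, offcut1, offcut2, offcut3 only 2 to 4 are there at a start; the rules pass over those that are not, and their reading is None.
Of blank0, blank1, blank2 only 2 to 3 are there at a start; the rules pass over those that are not, and their reading is None.
At some moment in a run one of blank0, blank1, blank2 may be knocked a few centimetres aside while the robot is not near it.
It also fails if it takes over 210 s, if anything falls off the work surface, if the arm or the gripper's body presses on something with over 40 N, if the wrist force passes 120 N, or if a joint passes its speed limit or range.

ROBOT

A 7-joint arm with a two-finger parallel gripper is mounted at the origin on the work surface. World frame = base frame: x ahead of the robot, y to its left, z up, the work surface at z = 0. Lengths are in mm, angles in rad, forces in N, time in s.
With the tool pointing down it reaches from about 425 to 950 mm from the base axis. Payload 4.7 kg.
Tool frame: the origin (TCP) lies on the front face of the gripper's body, between the roots of the fingers; the fingertips stand 70 mm ahead of it and the grasp point (between the pads) lies 51 mm ahead of it; z points along the fingers, y is the line along which they close (so a half turn about z gives the same grasp; the last joint's range is limited). The gripper opens to 87 mm and grips with 3 to 60 N. Pads are 19 mm wide; open, the fingers measure 117 mm over their backs; the gripper's body (75 mm by 190 mm) begins 51 mm behind the grasp point.
Start: joints at [1.228, 0.469, -0.049, 1.532, 0.024, 1.141, -0.082], TCP at [208.399, -642.037, 292.273] pointing down, gripper open.
Joint ranges: [-2.59, 2.59], [-0.33, 1.99], [-1.39, 1.29], [0.1, 2.45], [-1.04, 4.18], [0.21, 1.99], [-2.66, 2.66]. Speed limits (rad/s): [2.57, 2.57, 3.14, 3.14, 3.14, 3.14, 3.14].

INTERFACE

Orientations are given as a rotation vector (axis times angle).
In Python, from station import arm, eyes gives the robot as it stands.
- The arm moves only by the tool send_rows, never from a script. Its argument "increments" is a list of rows, each an object of numbers: "dx", "dy", "dz": the shift along the tool's x, y, z in units of 50 mm (1.0 is 50 mm); "wx", "wy", "wz": the turn, a rotation vector about the tool's x, y, z in units of 8 degrees (1.0 is 8 degrees); "grip": the opening, from 0 (shut) to 1 (fully open). In form: [{"dx": .., "dy": .., "dz": .., "wx": .., "wy": .., "wz": .., "grip": ..}, ...]. A call has 1 to 10 rows; each row is the pose to reach, as a shift and turn from the pose commanded when the call began, along the tool's axes at that moment; what a row does not reach only later rows make up. A row lasts 1/10 s, in which the tool goes at most 50 mm and 8.59 degrees, less where a joint would pass 70% of its speed; a pose out of reach is approached as far as the arm can. A call with a gripper value outside its range is refused whole. The fingers move at their own pace and stop on an object; "newtons" is the grip in N (left out, the last holds). Time passes only in rows, so rows that repeat a pose let the fingers close. It gives the time, the measured TCP pose, the force, the opening and the grip force at its end, in the units of the state.
- arm.state(): the state, without advancing time (a new reading comes with each control period).
- eyes.camera(name): name is "scene" or "top"; returns a dict with "image" (420x560x3 uint8, blue, green, red), "z_map" (420x560 float32, mm along the optical axis (not along the pixel's ray), 0 where there is no reading), "K" (3x3 intrinsics, pixels), "T" (4x4, takes a point from camera to world coordinates). Camera axes: x right, y up, looking along -z (the intrinsics and any distortion apply to the point x, -y, -z); pixel columns grow to the right and rows downward; lengths in mm; the calibration is good to about 2 mm. A picture is of the moment at which its call begins.
- arm.sign_off(): hands the job in; it is judged then, once.
The state is a dict: "clock": time; "joints": joint angles; "qvel": joint speeds; "tau": joint torques, N m; "tcp_pos": TCP position; "ee_rot": TCP orientation; "contact_force": force on the tool from outside, world axes, zero at the start; "torque": the same for the moment, N m; "finger_gap": opening from 0.0 (shut) to 1.0 (fully open); "grasp_force": force on a finger pad.
Only numpy, scipy, OpenCV 4.12 (cv2) and the standard library are available. Lean on these libraries where they do the work, as an engineer would, in place of code of your own. Each camera call takes 0.05 s, during which the arm holds its last target. There are 200 camera calls.

## Working session

There is one attempt and no reset: what is moved stays moved. The work goes in short steps, Python scripts to look and compute and a tool call to move; the robot and the scene stay as the last step left them, time stands still between calls to the robot, and variables do not carry over. Pictures are saved under pics/ and viewed, at most 14 in all, crops included, and the job is handed in when it is done.

Besides the shell and the picture viewer there is one more tool, called after "Call:" by a JSON object that holds its "op" and its "data", one argument or row to a line. send_rows: Moves the arm, as the interface text tells. Its arguments: {"type":"object","properties":{"increments":{"type":"array"},"newtons":{"type":"number"}},"required":["increments"]}

```bash
mkdir -p pics; ls; python3 - <<'E'
from station import arm, eyes
import cv2,numpy as np
print(arm.state())
for n in("scene","top"):
    c=eyes.camera(n);cv2.imwrite(f"pics/{n}0.png",c["image"]);np.savez(f"{n}0.npz",**c);print(c["K"],c["T"].round(3))
    print([k for k in c])
E
```

```text
pics
{'clock': 0.0, 'joints': array([ 1.22813712,  0.46942817, -0.04860813,  1.53371652,  0.02410766,
        1.14101898, -0.08227829]), 'qvel': array([-7.25531276e-04, -1.01201595e-03,  1.02425763e-05, -9.68188216e-04,
        2.15790878e-03, -1.17177645e-03, -9.15695701e-04]), 'tau': array([ 1.25146644e-04, -5.07968044e+01, -8.01966107e-02, -2.36152589e+01,
       -6.12381916e-02,  3.79899004e-02,  1.64342041e-04]), 'tcp_pos': array([ 208.1998944 , -641.58204845,  291.19873591]), 'ee_rot': array([-3.10107238e+00, -4.90635124e-01,  6.04314491e-04]), 'contact_force': array([-0.41582261,  0.63674768,  0.21229684]), 'torque': array([-0.05534463,  0.03553942,  0.01561207]), 'grasp_force': 0.0, 'finger_gap': 1.0015916136551357}
[[435.97808306   0.         284.32165774]
 [  0.         435.97808306 213.74931739]
 [  0.           0.           1.        ]] [[ 2.78000e-01 -5.66000e-01  7.76000e-01  1.28300e+03]
 [ 9.61000e-01  1.47000e-01 -2.36000e-01 -2.52638e+02]
 [ 2.00000e-02  8.11000e-01  5.85000e-01  6.53567e+02]
 [ 0.00000e+00  0.00000e+00  0.00000e+00  1.00000e+00]]
['image', 'z_map', 'K', 'T']
[[446.34034974   0.         280.67321707]
 [  0.         446.34034974 203.99401819]
 [  0.           0.           1.        ]] [[ 4.000000e-03  9.940000e-01 -1.070000e-01  3.338670e+02]
 [-1.000000e+00  4.000000e-03  2.000000e-03 -2.272900e+01]
 [ 3.000000e-03  1.070000e-01  9.940000e-01  1.303351e+03]
 [ 0.000000e+00  0.000000e+00  0.000000e+00  1.000000e+00]]
['image', 'z_map', 'K', 'T']
```

View pics/scene0.png

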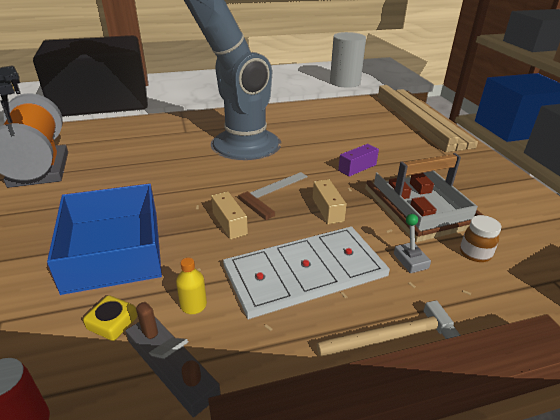

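View pics/top0.png

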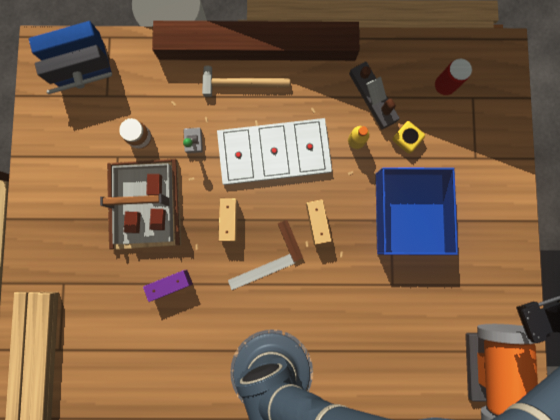

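The scene shows two blanks (219,215 and 329,200), the pallet (305,270), the tray with three offcuts (425,195), the bin (105,235) and the lever (412,235). The top view shows the same: blanks at (228,220) and (318,222), tray at (145,205), bin at (417,212), pallet at (274,152).

```bash
cat > h.py <<'E'
import numpy as np,cv2
def world(c):
    z=c["z_map"].astype(float);K=c["K"];v,u=np.mgrid[:z.shape[0],:z.shape[1]]
    p=np.stack([(u-K[0,2])*z/K[0,0],-(v-K[1,2])*z/K[1,1],-z],-1)
    w=p@c["T"][:3,:3].T+c["T"][:3,3]; w[z==0]=np.nan; return w
def rect(w,m):
    n,l,s,_=cv2.connectedComponentsWithStats(m.astype(np.uint8))
    for i in range(1,n):
        if s[i,4]>25:
            q=w[l==i]; q=q[~np.isnan(q[:,0])]; yield s[i],cv2.minAreaRect(q[:,:2].astype(np.float32)),np.median(q[:,2])
def show(w,m,box=None):
    mm=m.copy()
    if box: k=np.zeros_like(mm);k[box[1]:box[3],box[0]:box[2]]=1;mm&=k
    for s,r,z in rect(w,mm): print(s[:4],"c",np.round(r[0],1),"sz",np.round(r[1],0),"ang",round(r[2],1),"z",round(z,1))
E
python3 - <<'E'
from h import *
c=dict(np.load("top0.npz"));w=world(c);im=c["image"].astype(int);Z=w[...,2]
print("floor",np.nanmedian(Z))
hsv=cv2.cvtColor(c["image"],cv2.COLOR_BGR2HSV)
print("blank");show(w,(abs(Z-55)<6),(190,185,345,260))
print("pallet");show(w,abs(Z-20)<4,(205,105,345,195))
print("bin");show(w,(abs(Z-90)<7),(360,150,470,270))
print("tray floor etc")
for a,b in((9,16),(16,23),(24,31),(35,48),(48,62),(50,64),(100,140)):
    print(a,b);show(w,(Z>a)&(Z<b),(95,145,195,262))
print("lever");show(w,(Z>15)&(Z<35),(180,120,215,160));show(w,(Z>60)&(Z<110),(180,120,215,160))
print("red");show(w,(hsv[...,1]>180)&((hsv[...,0]<6)|(hsv[...,0]>174))&(hsv[...,2]>120),(205,105,345,195))
print("bystander");show(w,(Z>28),(340,110,430,160));show(w,(Z>50),(110,110,160,150))
import sys
big=cv2.resize(c["image"][100:270,90:230],None,fx=4,fy=4)[:600];
s=np.load("scene0.npz")["image"][130:280,350:520]
cv2.imwrite("pics/crop.png",np.hstack([cv2.resize(c["image"][150:260,95:215],(400,367)),cv2.resize(s,(400,367))]))
E
```

```text
floor 0.9866871413075842
blank
[218 198  18  43] c [425.7 125.5] sz [ 46. 119.] ang 89.4 z 55.0
[307 199  24  45] c [ 421.1 -131.4] sz [120.  46.] ang 11.4 z 55.1
pallet
[217 118 115  66] c [631.1  -3.8] sz [162. 320.] ang 7.1 z 19.9
bin
[382 167  76  88] c [ 450.  -404.2] sz [240. 202.] ang 0.2 z 89.3
tray floor etc
9 16
[114 237  61  12] c [360.5 367.4] sz [ 24. 174.] ang 4.1 z 13.9
16 23
[117 167  51  30] c [536.2 378.2] sz [ 84. 146.] ang 1.7 z 19.2
[117 203  53  44] c [411.8 370.7] sz [124. 148.] ang 2.5 z 19.3
24 31
[184 145  11   6] c [633.6 241.5] sz [14. 30.] ang 16.7 z 26.6
[156 159  15   3] c [598.1 316.9] sz [42.  7.] ang 89.4 z 26.9
[170 158   9  87] c [479.9 281.1] sz [250.  18.] ang 3.8 z 27.4
[120 160  35   4] c [593.1 392.3] sz [  8. 100.] ang 3.5 z 26.7
[107 162  12  35] c [542.1 466.1] sz [ 31. 100.] ang 86.5 z 27.0
[108 207   6  42] c [401.6 461.7] sz [118.  12.] ang 5.2 z 26.9
35 48
[114 167   3  30] c [532.1 448.6] sz [83.  4.] ang 2.1 z 43.0
[169 200   3  36] c [430.2 287.4] sz [100.   3.] ang 2.3 z 41.6
[114 205   3  39] c [411.1 442.9] sz [108.   5.] ang 1.5 
[... 739 characters left out ...]
3 333.7] sz [27. 56.] ang 88.9 z 51.7
[112 205   3  38] c [411.6 444.7] sz [104.   7.] ang 1.9 z 54.9
[167 205   4  35] c [416.3 288.2] sz [96.  6.] ang 2.9 z 55.2
[150 214  13  15] c [418.9 324.5] sz [39. 34.] ang 1.3 z 51.3
100 140
[100 193  65  14] c [470.8 369.1] sz [ 24. 161.] ang 3.2 z 137.3
lever
[184 127  18  25] c [662.1 234.1] sz [71. 50.] ang 2.4 z 24.8
[183 138   9   9] c [633.4 233.1] sz [22. 23.] ang 0.6 z 105.3
red
bystander
[374 110  25  17] c [ 736.9 -334.7] sz [56. 56.] ang 28.3 z 35.0
[394 121  31  31] c [ 672.1 -398.7] sz [69. 70.] ang 50.2 z 34.8
[349 126  20  21] c [ 663.  -245.8] sz [51. 44.] ang 56.6 z 80.2
[119 118  28  27] c [672.5 394.5] sz [67. 66.] ang 7.7 z 83.4
```

View pics/crop.png

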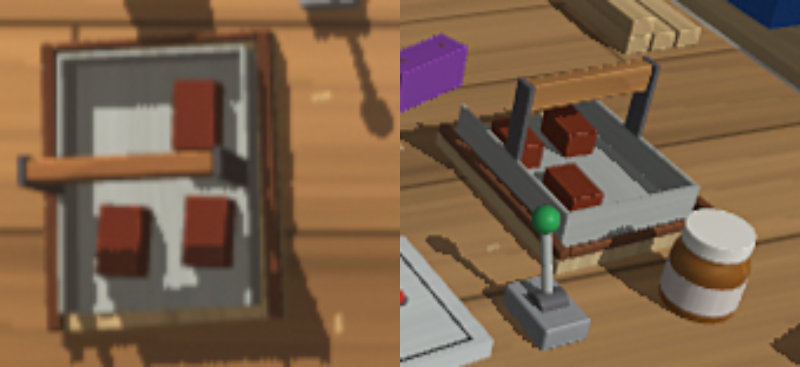

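Tray lip faces the robot (-x), with three offcuts inside. The handle bar is at about (471,369), yaw about 2.4 deg. I'll write a helper that turns goals into increments.

```bash
cat >> h.py <<'E'
from scipy.spatial.transform import Rotation as Ro
def down(psi,tilt=0):
    p=np.radians(psi);y=np.array([np.cos(p),np.sin(p),0]);z=np.array([0,0,-1.]);x=np.cross(y,z)
    return Ro.from_matrix(np.c_[x,y,z])*Ro.from_rotvec([-np.radians(tilt),0,0])
def plan(*goals):
    """goals: (x,y,z,psi[,tilt]) tcp; each printed relative to the previous one"""
    from station import arm
    s=arm.state();p=np.array(s["tcp_pos"]);R=Ro.from_rotvec(s["ee_rot"])
    print("t",round(s["clock"],1),"p",p.round(1),"psi",np.degrees(np.arctan2(*R.as_matrix()[[1,0],1])).round(2),"F",np.round(s["contact_force"],1),"gap",round(s["finger_gap"],3),"gf",s["grasp_force"],"q",np.round(s["joints"],2))
    for g in goals:
        q=np.array(g[:3],float);G=down(*g[3:])
        d=R.inv().apply(q-p)/50;w=np.degrees((R.inv()*G).as_rotvec())/8
        print(g,"dx %.3f dy %.3f dz %.3f wx %.3f wy %.3f wz %.3f"%(*d,*w),"rows",round(max(np.linalg.norm(d),np.linalg.norm(w)*8/8.59),1))
        p,R=q,G
E
python3 -c "
from h import *
plan((480,-250,300,-35),(580,100,300,2.4),(471,369,230,2.4),(471,369,176,2.4))"
```

```text
t 0.1 p [ 208.3 -641.6  291.3] psi -72.02 F [ 0.   1.1 -0.4] gap 1.004 gf 0.0 q [ 1.23  0.47 -0.05  1.53  0.02  1.14 -0.08]
(480, -250, 300, -35) dx 7.587 dy -5.773 dz -0.165 wx -0.012 wy -0.003 wz -4.627 rows 9.5
(580, 100, 300, 2.4) dx 6.881 dy -2.377 dz 0.000 wx 0.000 wy 0.000 wz -4.675 rows 7.3
(471, 369, 230, 2.4) dx 5.467 dy -1.953 dz 1.400 wx 0.000 wy 0.000 wz 0.000 rows 6.0
(471, 369, 176, 2.4) dx 0.000 dy 0.000 dz 1.080 wx 0.000 wy 0.000 wz 0.000 rows 1.1
```

Call:
{"op": "send_rows", "data": {
  "increments": [
    {"dx":7.59,"dy":-5.77,"dz":-0.16,"wz":-4.63},
    {"dx":7.59,"dy":-5.77,"dz":-0.16,"wz":-4.63},
    {"dx":7.59,"dy":-5.77,"dz":-0.16,"wz":-4.63},
    {"dx":7.59,"dy":-5.77,"dz":-0.16,"wz":-4.63},
    {"dx":7.59,"dy":-5.77,"dz":-0.16,"wz":-4.63},
    {"dx":7.59,"dy":-5.77,"dz":-0.16,"wz":-4.63},
    {"dx":7.59,"dy":-5.77,"dz":-0.16,"wz":-4.63},
    {"dx":7.59,"dy":-5.77,"dz":-0.16,"wz":-4.63},
    {"dx":7.59,"dy":-5.77,"dz":-0.16,"wz":-4.63},
    {"dx":7.59,"dy":-5.77,"dz":-0.16,"wz":-4.63}
  ]
}}

```text
invalid input
```

```bash
python3 -c "
from h import *
plan((580,100,300,2.4),(471,369,230,2.4),(471,369,176,2.4))"
```

```text
t 0.1 p [ 208.3 -641.6  291.3] psi -72.02 F [ 0.   1.1 -0.4] gap 1.004 gf 0.0 q [ 1.23  0.47 -0.05  1.53  0.02  1.14 -0.08]
(580, 100, 300, 2.4) dx 11.651 dy -11.813 dz -0.154 wx -0.011 wy -0.008 wz -9.302 rows 16.6
(471, 369, 230, 2.4) dx 5.467 dy -1.953 dz 1.400 wx 0.000 wy 0.000 wz 0.000 rows 6.0
(471, 369, 176, 2.4) dx 0.000 dy 0.000 dz 1.080 wx 0.000 wy 0.000 wz 0.000 rows 1.1
```

Call:
{"op": "send_rows", "data": {
  "increments": [
    {"dx":0.76,"dy":-0.58,"dz":0,"wx":0,"wy":0,"wz":-0.46,"grip":1},
    {"dx":1.52,"dy":-1.15,"dz":0,"wx":0,"wy":0,"wz":-0.93,"grip":1},
    {"dx":2.28,"dy":-1.73,"dz":0,"wx":0,"wy":0,"wz":-1.4,"grip":1},
    {"dx":7.59,"dy":-5.77,"dz":-0.16,"wx":0,"wy":0,"wz":-4.63,"grip":1},
    {"dx":7.59,"dy":-5.77,"dz":-0.16,"wx":0,"wy":0,"wz":-4.63,"grip":1},
    {"dx":7.59,"dy":-5.77,"dz":-0.16,"wx":0,"wy":0,"wz":-4.63,"grip":1},
    {"dx":7.59,"dy":-5.77,"dz":-0.16,"wx":0,"wy":0,"wz":-4.63,"grip":1},
    {"dx":7.59,"dy":-5.77,"dz":-0.16,"wx":0,"wy":0,"wz":-4.63,"grip":1},
    {"dx":7.59,"dy":-5.77,"dz":-0.16,"wx":0,"wy":0,"wz":-4.63,"grip":1},
    {"dx":7.59,"dy":-5.77,"dz":-0.16,"wx":0,"wy":0,"wz":-4.63,"grip":1}
  ]
}}

```text
clock: 1.1
tcp_pos: [481.9, -246.6, 300.3]
ee_rot: [-2.783, -1.456, -0.002]
contact_force: [-0.5, -0.1, 0.4]
finger_gap: 1.002
grasp_force: 0.0
```

```bash
python3 -c "
from h import *
plan((580,100,300,2.4),(471,369,230,2.4),(471,369,176,2.4))"
```

```text
t 1.1 p [ 481.9 -246.6  300.3] psi -34.75 F [-0.5 -0.1  0.4] gap 1.002 gf 0.0 q [ 0.71  0.27 -0.38  1.83  0.11  1.07 -0.32]
(580, 100, 300, 2.4) dx 6.814 dy -2.340 dz 0.015 wx 0.002 wy -0.009 wz -4.644 rows 7.2
(471, 369, 230, 2.4) dx 5.467 dy -1.953 dz 1.400 wx 0.000 wy 0.000 wz 0.000 rows 6.0
(471, 369, 176, 2.4) dx 0.000 dy 0.000 dz 1.080 wx 0.000 wy 0.000 wz 0.000 rows 1.1
```

Call:
{"op": "send_rows", "data": {
  "increments": [
    {"dx":6.81,"dy":-2.34,"dz":0,"wx":0,"wy":0,"wz":-4.64,"grip":1},
    {"dx":6.81,"dy":-2.34,"dz":0,"wx":0,"wy":0,"wz":-4.64,"grip":1},
    {"dx":6.81,"dy":-2.34,"dz":0,"wx":0,"wy":0,"wz":-4.64,"grip":1},
    {"dx":6.81,"dy":-2.34,"dz":0,"wx":0,"wy":0,"wz":-4.64,"grip":1},
    {"dx":6.81,"dy":-2.34,"dz":0,"wx":0,"wy":0,"wz":-4.64,"grip":1},
    {"dx":6.81,"dy":-2.34,"dz":0,"wx":0,"wy":0,"wz":-4.64,"grip":1},
    {"dx":6.81,"dy":-2.34,"dz":0,"wx":0,"wy":0,"wz":-4.64,"grip":1},
    {"dx":6.81,"dy":-2.34,"dz":0,"wx":0,"wy":0,"wz":-4.64,"grip":1},
    {"dx":6.81,"dy":-2.34,"dz":0,"wx":0,"wy":0,"wz":-4.64,"grip":1}
  ]
}}

```text
clock: 2.0
tcp_pos: [579.3, 98.2, 299.8]
ee_rot: [-2.173, -2.267, -0.0]
contact_force: [-0.1, -0.4, -0.0]
finger_gap: 1.002
grasp_force: 0.0
```

Call:
{"op": "send_rows", "data": {
  "increments": [
    {"dx":5.47,"dy":-1.95,"dz":1.0,"wx":0,"wy":0,"wz":0,"grip":1},
    {"dx":5.47,"dy":-1.95,"dz":1.0,"wx":0,"wy":0,"wz":0,"grip":1},
    {"dx":5.47,"dy":-1.95,"dz":1.0,"wx":0,"wy":0,"wz":0,"grip":1},
    {"dx":5.47,"dy":-1.95,"dz":1.0,"wx":0,"wy":0,"wz":0,"grip":1},
    {"dx":5.47,"dy":-1.95,"dz":1.0,"wx":0,"wy":0,"wz":0,"grip":1},
    {"dx":5.47,"dy":-1.95,"dz":1.0,"wx":0,"wy":0,"wz":0,"grip":1},
    {"dx":5.47,"dy":-1.95,"dz":1.0,"wx":0,"wy":0,"wz":0,"grip":1},
    {"dx":5.47,"dy":-1.95,"dz":1.0,"wx":0,"wy":0,"wz":0,"grip":1}
  ]
}}

```text
clock: 2.8
tcp_pos: [472.3, 364.0, 249.6]
ee_rot: [2.179, 2.261, -0.003]
contact_force: [0.1, -0.1, 0.1]
finger_gap: 1.0
grasp_force: 0.0
```

```bash
python3 -c "
from h import *
plan((470.8,369,176,2.4))"
```

```text
t 2.8 p [472.3 364.  249.6] psi 2.13 F [ 0.1 -0.1  0.1] gap 1.0 gf 0.0 q [-0.23  0.46 -0.67  1.75  0.33  1.05 -0.98]
(470.8, 369, 176, 2.4) dx 0.105 dy -0.025 dz 1.472 wx -0.003 wy 0.016 wz -0.034 rows 1.5
```

Call:
{"op": "send_rows", "data": {
  "increments": [
    {"dx":0.1,"dy":-0.02,"dz":0.5,"wx":0,"wy":0.02,"wz":-0.03,"grip":1},
    {"dx":0.1,"dy":-0.02,"dz":1.0,"wx":0,"wy":0.02,"wz":-0.03,"grip":1},
    {"dx":0.1,"dy":-0.02,"dz":1.47,"wx":0,"wy":0.02,"wz":-0.03,"grip":1},
    {"dx":0.1,"dy":-0.02,"dz":1.47,"wx":0,"wy":0.02,"wz":-0.03,"grip":0.1},
    {"dx":0.1,"dy":-0.02,"dz":1.47,"wx":0,"wy":0.02,"wz":-0.03,"grip":0},
    {"dx":0.1,"dy":-0.02,"dz":1.47,"wx":0,"wy":0.02,"wz":-0.03,"grip":0},
    {"dx":0.1,"dy":-0.02,"dz":1.47,"wx":0,"wy":0.02,"wz":-0.03,"grip":0},
    {"dx":0.1,"dy":-0.02,"dz":1.47,"wx":0,"wy":0.02,"wz":-0.03,"grip":0},
    {"dx":0.1,"dy":-0.02,"dz":1.47,"wx":0,"wy":0.02,"wz":-0.03,"grip":0},
    {"dx":0.1,"dy":-0.02,"dz":1.47,"wx":0,"wy":0.02,"wz":-0.03,"grip":0}
  ],
  "newtons": 55
}}

```text
clock: 3.8
tcp_pos: [470.9, 370.3, 177.0]
ee_rot: [-2.173, -2.266, -0.004]
contact_force: [-0.2, 0.5, 0.3]
finger_gap: 0.446
grasp_force: 0.0
```

```bash
python3 -c "
from h import *
plan()"
```

```text
t 3.8 p [470.9 370.3 177. ] psi 2.39 F [-0.2  0.5  0.3] gap 0.446 gf 0.0 q [-0.27  0.55 -0.63  1.81  0.4   0.91 -1.04]
```

Fingers are slow; keep closing, then lift slowly.

Call:
{"op": "send_rows", "data": {
  "increments": [
    {"dx":0,"dy":0,"dz":0,"wx":0,"wy":0,"wz":0,"grip":0},
    {"dx":0,"dy":0,"dz":0,"wx":0,"wy":0,"wz":0,"grip":0},
    {"dx":0,"dy":0,"dz":0,"wx":0,"wy":0,"wz":0,"grip":0},
    {"dx":0,"dy":0,"dz":0,"wx":0,"wy":0,"wz":0,"grip":0},
    {"dx":0,"dy":0,"dz":0,"wx":0,"wy":0,"wz":0,"grip":0},
    {"dx":0,"dy":0,"dz":0,"wx":0,"wy":0,"wz":0,"grip":0},
    {"dx":0,"dy":0,"dz":0,"wx":0,"wy":0,"wz":0,"grip":0}
  ],
  "newtons": 55
}}

```text
clock: 4.5
tcp_pos: [470.9, 370.2, 176.7]
ee_rot: [-2.173, -2.266, -0.003]
contact_force: [0.7, -0.0, -1.4]
finger_gap: 0.204
grasp_force: 55.0
```

```bash
python3 -c "
from h import *
plan()"
```

```text
t 4.5 p [470.9 370.2 176.7] psi 2.38 F [ 0.7 -0.  -1.4] gap 0.204 gf 54.971859231591225 q [-0.27  0.55 -0.63  1.81  0.4   0.91 -1.04]
```

Call:
{"op": "send_rows", "data": {
  "increments": [
    {"dx":0,"dy":0,"dz":-0.1,"wx":0,"wy":0,"wz":0,"grip":0},
    {"dx":0,"dy":0,"dz":-0.25,"wx":0,"wy":0,"wz":0,"grip":0},
    {"dx":0,"dy":0,"dz":-0.45,"wx":0,"wy":0,"wz":0,"grip":0},
    {"dx":0,"dy":0,"dz":-0.75,"wx":0,"wy":0,"wz":0,"grip":0},
    {"dx":0,"dy":0,"dz":-1.1,"wx":0,"wy":0,"wz":0,"grip":0},
    {"dx":0,"dy":0,"dz":-1.5,"wx":0,"wy":0,"wz":0,"grip":0},
    {"dx":0,"dy":0,"dz":-1.9,"wx":0,"wy":0,"wz":0,"grip":0},
    {"dx":0,"dy":0,"dz":-2.3,"wx":0,"wy":0,"wz":0,"grip":0},
    {"dx":0,"dy":0,"dz":-2.6,"wx":0,"wy":0,"wz":0,"grip":0},
    {"dx":0,"dy":0,"dz":-2.8,"wx":0,"wy":0,"wz":0,"grip":0}
  ]
}}

```text
clock: 5.5
tcp_pos: [470.8, 370.1, 318.8]
ee_rot: [-2.174, -2.266, -0.006]
contact_force: [-0.1, -0.6, -6.1]
finger_gap: 0.203
grasp_force: 55.0
```

```bash
python3 -c "
from h import *
from station import eyes
plan((570,150,330,0),(575,-200,330,0),(526,-404,330,0),(526,-404,300,0,40))
c=eyes.camera('scene');cv2.imwrite('pics/s1.png',c['image'])"
```

```text
t 5.5 p [470.8 370.1 318.8] psi 2.39 F [-0.1 -0.6 -6.1] gap 0.203 gf 54.9717809446156 q [-0.22  0.4  -0.7   1.66  0.28  1.17 -0.94]
(570, 150, 330, 0) dx -4.481 dy 1.799 dz -0.239 wx 0.013 wy -0.028 wz 0.298 rows 4.8
(575, -200, 330, 0) dx -7.000 dy 0.100 dz 0.000 wx 0.000 wy 0.000 wz 0.000 rows 7.0
(526, -404, 330, 0) dx -4.080 dy -0.980 dz 0.000 wx 0.000 wy 0.000 wz 0.000 rows 4.2
(526, -404, 300, 0, 40) dx 0.000 dy 0.000 dz 0.600 wx -5.000 wy 0.000 wz 0.000 rows 4.7
```

View pics/s1.png

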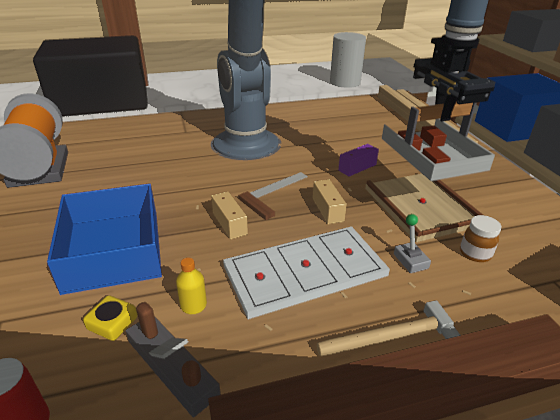

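The tray hangs level at (440,150) in the scene view, offcuts inside; the dock with its red pin (423,200) is free. I'll carry it to the bin smoothly.

Call:
{"op": "send_rows", "data": {
  "increments": [
    {"dx":-0.15,"dy":0.06,"dz":0,"wx":0,"wy":0,"wz":0,"grip":0},
    {"dx":-0.45,"dy":0.18,"dz":0,"wx":0,"wy":0,"wz":0.03,"grip":0},
    {"dx":-0.9,"dy":0.36,"dz":-0.05,"wx":0,"wy":0,"wz":0.06,"grip":0},
    {"dx":-1.4,"dy":0.56,"dz":-0.1,"wx":0,"wy":0,"wz":0.1,"grip":0},
    {"dx":-1.9,"dy":0.77,"dz":-0.1,"wx":0,"wy":0,"wz":0.13,"grip":0},
    {"dx":-2.45,"dy":0.99,"dz":-0.15,"wx":0,"wy":0,"wz":0.16,"grip":0},
    {"dx":-3.0,"dy":1.2,"dz":-0.2,"wx":0,"wy":0,"wz":0.2,"grip":0},
    {"dx":-3.5,"dy":1.41,"dz":-0.24,"wx":0,"wy":0,"wz":0.24,"grip":0},
    {"dx":-4.0,"dy":1.6,"dz":-0.24,"wx":0,"wy":0,"wz":0.28,"grip":0},
    {"dx":-4.5,"dy":1.75,"dz":-0.24,"wx":0,"wy":0,"wz":0.3,"grip":0}
  ]
}}

```text
clock: 6.55
tcp_pos: [568.0, 145.1, 326.8]
ee_rot: [-2.223, -2.217, 0.001]
contact_force: [-0.4, -0.7, -5.7]
finger_gap: 0.202
grasp_force: 55.0
```

Call:
{"op": "send_rows", "data": {
  "increments": [
    {"dx":-0.6,"dy":0.07,"dz":0,"wx":0,"wy":0,"wz":0,"grip":0},
    {"dx":-1.25,"dy":0.1,"dz":0,"wx":0,"wy":0,"wz":0,"grip":0},
    {"dx":-1.95,"dy":0.1,"dz":0,"wx":0,"wy":0,"wz":0,"grip":0},
    {"dx":-2.65,"dy":0.1,"dz":0,"wx":0,"wy":0,"wz":0,"grip":0},
    {"dx":-3.35,"dy":0.1,"dz":0,"wx":0,"wy":0,"wz":0,"grip":0},
    {"dx":-4.1,"dy":0.1,"dz":0,"wx":0,"wy":0,"wz":0,"grip":0},
    {"dx":-4.85,"dy":0.1,"dz":0,"wx":0,"wy":0,"wz":0,"grip":0},
    {"dx":-5.6,"dy":0.1,"dz":0,"wx":0,"wy":0,"wz":0,"grip":0},
    {"dx":-6.3,"dy":0.1,"dz":0,"wx":0,"wy":0,"wz":0,"grip":0},
    {"dx":-7.0,"dy":0.08,"dz":0,"wx":0,"wy":0,"wz":0,"grip":0}
  ]
}}

```text
clock: 7.55
tcp_pos: [569.9, -204.8, 325.7]
ee_rot: [-2.221, -2.216, 0.0]
contact_force: [0.9, 0.0, -5.6]
finger_gap: 0.203
grasp_force: 55.0
```

Call:
{"op": "send_rows", "data": {
  "increments": [
    {"dx":-0.65,"dy":-0.05,"dz":0,"wx":0,"wy":0,"wz":0,"grip":0},
    {"dx":-1.25,"dy":-0.15,"dz":0,"wx":0,"wy":0,"wz":0,"grip":0},
    {"dx":-1.85,"dy":-0.27,"dz":0,"wx":0,"wy":0,"wz":0,"grip":0},
    {"dx":-2.4,"dy":-0.4,"dz":0,"wx":0,"wy":0,"wz":0,"grip":0},
    {"dx":-2.9,"dy":-0.53,"dz":0,"wx":0,"wy":0,"wz":0,"grip":0},
    {"dx":-3.3,"dy":-0.66,"dz":0,"wx":0,"wy":0,"wz":0,"grip":0},
    {"dx":-3.65,"dy":-0.78,"dz":0,"wx":0,"wy":0,"wz":0,"grip":0},
    {"dx":-3.9,"dy":-0.88,"dz":0,"wx":0,"wy":0,"wz":0,"grip":0},
    {"dx":-4.03,"dy":-0.95,"dz":0,"wx":0,"wy":0,"wz":0,"grip":0},
    {"dx":-4.08,"dy":-0.98,"dz":0,"wx":0,"wy":0,"wz":0,"grip":0}
  ]
}}

```text
clock: 8.55
tcp_pos: [521.8, -405.9, 326.3]
ee_rot: [-2.221, -2.218, -0.003]
contact_force: [0.2, -0.4, -6.2]
finger_gap: 0.201
grasp_force: 55.0
```

```bash
python3 -c "
from h import *
from station import eyes
th=np.radians(40)
H=np.array([516,-404,262]) # handle centre when tilted
def tcp(t): t=np.radians(t); return tuple((H-51*np.array([np.sin(t),0,-np.cos(t)])).round(1))
print(tcp(0),tcp(42))
plan((*tcp(0),0),(*tcp(20),0,20),(*tcp(42),0,42))
c=eyes.camera('scene');cv2.imwrite('pics/s2.png',c['image'])"
```

```text
(np.float64(516.0), np.float64(-404.0), np.float64(313.0)) (np.float64(481.9), np.float64(-404.0), np.float64(299.9))
t 8.6 p [ 521.8 -405.9  326.3] psi -0.06 F [ 0.2 -0.4 -6.2] gap 0.201 gf 54.971848307177424 q [ 0.9   0.46 -0.43  1.51  0.2   1.22  0.44]
(np.float64(516.0), np.float64(-404.0), np.float64(313.0), 0) dx 0.037 dy -0.116 dz 0.265 wx -0.005 wy -0.023 wz -0.008 rows 0.3
(np.float64(498.6), np.float64(-404.0), np.float64(309.9), 0, 20) dx 0.000 dy -0.348 dz 0.062 wx -2.500 wy 0.000 wz 0.000 rows 2.3
(np.float64(481.9), np.float64(-404.0), np.float64(299.9), 0, 42) dx 0.000 dy -0.382 dz 0.074 wx -2.750 wy 0.000 wz 0.000 rows 2.6
```

View pics/s2.png

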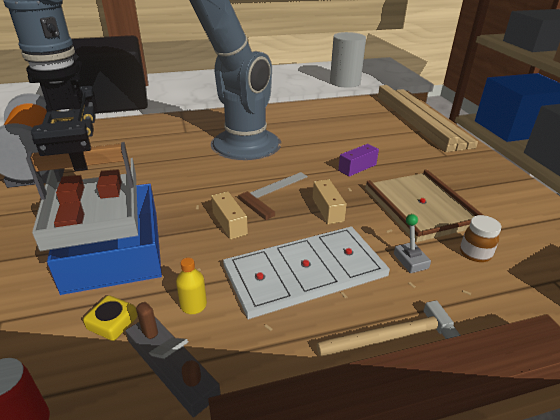

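The tray is over the bin (lip at about (85,160) side toward the robot), three offcuts inside. Tipping.

Call:
{"op": "send_rows", "data": {
  "increments": [
    {"dx":0.02,"dy":-0.1,"dz":0.15,"wx":-0.3,"wy":0,"wz":0,"grip":0},
    {"dx":0.04,"dy":-0.2,"dz":0.28,"wx":-0.8,"wy":0,"wz":0,"grip":0},
    {"dx":0.04,"dy":-0.28,"dz":0.29,"wx":-1.4,"wy":0,"wz":0,"grip":0},
    {"dx":0.04,"dy":-0.37,"dz":0.31,"wx":-2.0,"wy":0,"wz":0,"grip":0},
    {"dx":0.04,"dy":-0.45,"dz":0.33,"wx":-2.6,"wy":0,"wz":0,"grip":0},
    {"dx":0.04,"dy":-0.53,"dz":0.36,"wx":-3.2,"wy":0,"wz":0,"grip":0},
    {"dx":0.04,"dy":-0.61,"dz":0.4,"wx":-3.8,"wy":0,"wz":0,"grip":0},
    {"dx":0.04,"dy":-0.69,"dz":0.45,"wx":-4.4,"wy":0,"wz":0,"grip":0},
    {"dx":0.04,"dy":-0.75,"dz":0.5,"wx":-4.9,"wy":0,"wz":0,"grip":0},
    {"dx":0.04,"dy":-0.8,"dz":0.53,"wx":-5.25,"wy":0,"wz":0,"grip":0}
  ]
}}

```text
clock: 9.6
tcp_pos: [481.8, -401.6, 299.8]
ee_rot: [1.794, 1.796, 0.692]
contact_force: [-0.6, 0.5, -5.0]
finger_gap: 0.204
grasp_force: 55.0
```

Call:
{"op": "send_rows", "data": {
  "increments": [
    {"dx":0,"dy":0,"dz":0,"wx":0,"wy":0,"wz":0,"grip":0},
    {"dx":0,"dy":0,"dz":0,"wx":0,"wy":0,"wz":0,"grip":0},
    {"dx":0,"dy":0,"dz":0,"wx":0,"wy":0,"wz":0,"grip":0},
    {"dx":0,"dy":0,"dz":0,"wx":0,"wy":0,"wz":0,"grip":0},
    {"dx":0,"dy":0,"dz":0,"wx":0,"wy":0,"wz":0,"grip":0},
    {"dx":0,"dy":0,"dz":0,"wx":0,"wy":0,"wz":0,"grip":0}
  ]
}}

```text
clock: 10.2
tcp_pos: [482.9, -402.9, 300.4]
ee_rot: [1.795, 1.795, 0.691]
contact_force: [-0.8, -0.4, -5.0]
finger_gap: 0.202
grasp_force: 55.0
```

```bash
python3 -c "
from h import *
from station import eyes
plan((516,-404,330,0),(570,-200,330,0))
a=eyes.camera('scene')['image'];b=eyes.camera('top')['image'];cv2.imwrite('pics/s3.png',np.hstack([cv2.resize(a[60:300,:200],(400,480)),cv2.resize(b[140:300,340:480],(400,480))]))"
```

```text
t 10.2 p [ 482.9 -402.9  300.4] psi -0.08 F [-0.8 -0.4 -5. ] gap 0.202 gf 54.99796469695866 q [ 1.52  0.4  -0.88  1.93 -0.45  0.43  1.14]
(516, -404, 330, 0) dx -0.020 dy 0.889 dz 0.003 wx 5.249 wy -0.017 wz -0.002 rows 4.9
(570, -200, 330, 0) dx 4.080 dy 1.080 dz 0.000 wx 0.000 wy 0.000 wz 0.000 rows 4.2
```

View pics/s3.png

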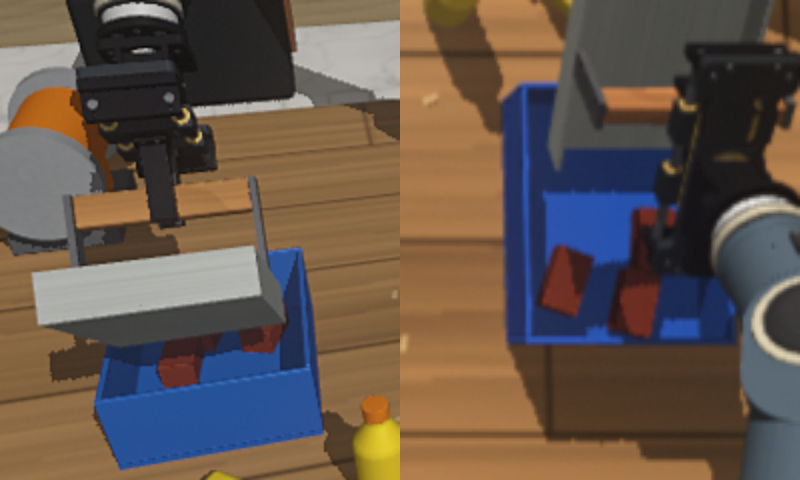

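All three offcuts lie in the bin (right panel (565,280), (655,235), (635,300)). Level the tray and carry it back.

Call:
{"op": "send_rows", "data": {
  "increments": [
    {"dx":0,"dy":0.1,"dz":-0.2,"wx":0.6,"wy":0,"wz":0,"grip":0},
    {"dx":0,"dy":0.3,"dz":-0.2,"wx":1.5,"wy":0,"wz":0,"grip":0},
    {"dx":0,"dy":0.5,"dz":-0.2,"wx":2.5,"wy":0,"wz":0,"grip":0},
    {"dx":0,"dy":0.7,"dz":-0.1,"wx":3.5,"wy":0,"wz":0,"grip":0},
    {"dx":0,"dy":0.89,"dz":0,"wx":4.5,"wy":0,"wz":0,"grip":0},
    {"dx":-0.02,"dy":0.89,"dz":0,"wx":5.25,"wy":-0.02,"wz":0,"grip":0},
    {"dx":-0.02,"dy":0.89,"dz":0,"wx":5.25,"wy":-0.02,"wz":0,"grip":0}
  ]
}}

```text
clock: 11.0
tcp_pos: [519.3, -402.3, 329.3]
ee_rot: [2.217, 2.225, 0.005]
contact_force: [1.1, 0.2, -4.7]
finger_gap: 0.199
grasp_force: 55.0
```

Call:
{"op": "send_rows", "data": {
  "increments": [
    {"dx":0.3,"dy":0.08,"dz":0,"wx":0,"wy":0,"wz":0,"grip":0},
    {"dx":1.0,"dy":0.25,"dz":0,"wx":0,"wy":0,"wz":0,"grip":0},
    {"dx":1.8,"dy":0.5,"dz":0,"wx":0,"wy":0,"wz":0,"grip":0},
    {"dx":2.6,"dy":0.7,"dz":0,"wx":0,"wy":0,"wz":0,"grip":0},
    {"dx":3.4,"dy":0.9,"dz":0,"wx":0,"wy":0,"wz":0,"grip":0},
    {"dx":4.2,"dy":1.1,"dz":0,"wx":0,"wy":0,"wz":0,"grip":0},
    {"dx":5.0,"dy":1.1,"dz":0,"wx":0,"wy":0,"wz":0,"grip":0},
    {"dx":5.8,"dy":1.1,"dz":0,"wx":0,"wy":0,"wz":0,"grip":0},
    {"dx":6.6,"dy":1.1,"dz":0,"wx":0,"wy":0,"wz":0,"grip":0},
    {"dx":7.4,"dy":1.1,"dz":0,"wx":0,"wy":0,"wz":0,"grip":0}
  ]
}}

```text
clock: 12.0
tcp_pos: [569.4, -32.8, 330.1]
ee_rot: [2.225, 2.218, 0.003]
contact_force: [0.8, 0.3, -3.7]
finger_gap: 0.206
grasp_force: 55.0
```

```bash
python3 -c "
from h import *
plan((560,180,325,2.38),(470.9,370.2,230,2.38),(470.9,370.2,177,2.38))"
```

```text
t 12.0 p [569.4 -32.8 330.1] psi -0.17 F [ 0.8  0.3 -3.7] gap 0.206 gf 54.96977842412889 q [ 0.43  0.32 -0.56  1.72  0.18  1.16 -0.19]
(560, 180, 325, 2.38) dx 4.255 dy -0.202 dz 0.108 wx 0.012 wy -0.009 wz -0.319 rows 4.3
(470.9, 370.2, 230, 2.38) dx 3.875 dy -1.622 dz 1.900 wx 0.000 wy 0.000 wz 0.000 rows 4.6
(470.9, 370.2, 177, 2.38) dx 0.000 dy 0.000 dz 1.060 wx 0.000 wy 0.000 wz 0.000 rows 1.1
```

Call:
{"op": "send_rows", "data": {
  "increments": [
    {"dx":0.7,"dy":-0.03,"dz":0.02,"wx":0,"wy":0,"wz":-0.05,"grip":0},
    {"dx":1.4,"dy":-0.06,"dz":0.04,"wx":0,"wy":0,"wz":-0.1,"grip":0},
    {"dx":2.1,"dy":-0.1,"dz":0.06,"wx":0,"wy":0,"wz":-0.15,"grip":0},
    {"dx":2.8,"dy":-0.13,"dz":0.1,"wx":0,"wy":0,"wz":-0.2,"grip":0},
    {"dx":3.4,"dy":-0.16,"dz":0.1,"wx":0,"wy":0,"wz":-0.25,"grip":0},
    {"dx":3.9,"dy":-0.19,"dz":0.1,"wx":0,"wy":0,"wz":-0.3,"grip":0},
    {"dx":4.25,"dy":-0.2,"dz":0.1,"wx":0,"wy":0,"wz":-0.32,"grip":0}
  ]
}}

```text
clock: 12.7
tcp_pos: [559.5, 180.0, 325.3]
ee_rot: [-2.17, -2.27, -0.003]
contact_force: [0.1, -0.3, -4.5]
finger_gap: 0.206
grasp_force: 55.0
```

Call:
{"op": "send_rows", "data": {
  "increments": [
    {"dx":0.3,"dy":-0.12,"dz":0.1,"wx":0,"wy":0,"wz":0,"grip":0},
    {"dx":0.8,"dy":-0.33,"dz":0.25,"wx":0,"wy":0,"wz":0,"grip":0},
    {"dx":1.4,"dy":-0.58,"dz":0.45,"wx":0,"wy":0,"wz":0,"grip":0},
    {"dx":2.0,"dy":-0.84,"dz":0.65,"wx":0,"wy":0,"wz":0,"grip":0},
    {"dx":2.6,"dy":-1.1,"dz":0.85,"wx":0,"wy":0,"wz":0,"grip":0},
    {"dx":3.1,"dy":-1.3,"dz":1.05,"wx":0,"wy":0,"wz":0,"grip":0},
    {"dx":3.5,"dy":-1.47,"dz":1.2,"wx":0,"wy":0,"wz":0,"grip":0},
    {"dx":3.75,"dy":-1.57,"dz":1.3,"wx":0,"wy":0,"wz":0,"grip":0},
    {"dx":3.87,"dy":-1.62,"dz":1.3,"wx":0,"wy":0,"wz":0,"grip":0},
    {"dx":3.87,"dy":-1.62,"dz":1.3,"wx":0,"wy":0,"wz":0,"grip":0}
  ]
}}

```text
clock: 13.7
tcp_pos: [471.9, 368.0, 260.3]
ee_rot: [-2.173, -2.269, -0.001]
contact_force: [0.1, -0.4, -3.9]
finger_gap: 0.202
grasp_force: 55.0
```

```bash
python3 -c "
from h import *
plan((470.9,370.2,190,2.38),(470.9,370.2,177,2.38))"
```

```text
t 13.7 p [471.9 368.  260.3] psi 2.48 F [ 0.1 -0.4 -3.9] gap 0.202 gf 54.972101747989655 q [-0.24  0.45 -0.66  1.73  0.32  1.06 -0.97]
(470.9, 370.2, 190, 2.38) dx 0.045 dy -0.019 dz 1.407 wx 0.003 wy -0.004 wz 0.013 rows 1.4
(470.9, 370.2, 177, 2.38) dx 0.000 dy 0.000 dz 0.260 wx 0.000 wy 0.000 wz 0.000 rows 0.3
```

Call:
{"op": "send_rows", "data": {
  "increments": [
    {"dx":0.04,"dy":-0.02,"dz":0.3,"wx":0,"wy":0,"wz":0,"grip":0},
    {"dx":0.04,"dy":-0.02,"dz":0.6,"wx":0,"wy":0,"wz":0,"grip":0},
    {"dx":0.04,"dy":-0.02,"dz":0.9,"wx":0,"wy":0,"wz":0,"grip":0},
    {"dx":0.04,"dy":-0.02,"dz":1.15,"wx":0,"wy":0,"wz":0,"grip":0},
    {"dx":0.04,"dy":-0.02,"dz":1.3,"wx":0,"wy":0,"wz":0,"grip":0},
    {"dx":0.04,"dy":-0.02,"dz":1.4,"wx":0,"wy":0,"wz":0,"grip":0},
    {"dx":0.04,"dy":-0.02,"dz":1.5,"wx":0,"wy":0,"wz":0,"grip":0},
    {"dx":0.04,"dy":-0.02,"dz":1.58,"wx":0,"wy":0,"wz":0,"grip":0},
    {"dx":0.04,"dy":-0.02,"dz":1.65,"wx":0,"wy":0,"wz":0,"grip":0},
    {"dx":0.04,"dy":-0.02,"dz":1.65,"wx":0,"wy":0,"wz":0,"grip":0}
  ]
}}

```text
clock: 14.7
tcp_pos: [470.9, 370.1, 177.5]
ee_rot: [-2.173, -2.269, -0.001]
contact_force: [0.2, 0.2, -3.2]
finger_gap: 0.201
grasp_force: 55.0
```

```bash
python3 -c "
from h import *
plan()"
```

```text
t 14.7 p [470.9 370.1 177.5] psi 2.49 F [ 0.2  0.2 -3.2] gap 0.201 gf 54.9725966155529 q [-0.28  0.55 -0.62  1.8   0.39  0.92 -1.03]
```

Call:
{"op": "send_rows", "data": {
  "increments": [
    {"dx":0,"dy":0,"dz":0.02,"wx":0,"wy":0,"wz":0,"grip":0.2},
    {"dx":0,"dy":0,"dz":0.02,"wx":0,"wy":0,"wz":0,"grip":0.8},
    {"dx":0,"dy":0,"dz":0.02,"wx":0,"wy":0,"wz":0,"grip":0.8},
    {"dx":0,"dy":0,"dz":0.02,"wx":0,"wy":0,"wz":0,"grip":0.8},
    {"dx":0,"dy":0,"dz":0.02,"wx":0,"wy":0,"wz":0,"grip":1},
    {"dx":0,"dy":0,"dz":0.02,"wx":0,"wy":0,"wz":0,"grip":1},
    {"dx":0,"dy":0,"dz":-0.2,"wx":0,"wy":0,"wz":0,"grip":1},
    {"dx":0,"dy":0,"dz":-0.8,"wx":0,"wy":0,"wz":0,"grip":1},
    {"dx":0,"dy":0,"dz":-1.6,"wx":0,"wy":0,"wz":0,"grip":1},
    {"dx":0,"dy":0,"dz":-2.4,"wx":0,"wy":0,"wz":0,"grip":1}
  ]
}}

```text
clock: 15.7
tcp_pos: [470.6, 369.8, 299.5]
ee_rot: [-2.172, -2.269, 0.0]
contact_force: [0.7, 0.1, 0.8]
finger_gap: 0.933
grasp_force: 0.0
```

```bash
python3 - <<'E'
from h import *
from station import eyes
c=eyes.camera("top");w=world(c);Z=w[...,2];np.savez("top1.npz",**c)
print("blank");show(w,(abs(Z-55)<6),(190,185,345,270))
show(w,abs(Z-20)<4,(205,105,345,195))
cv2.imwrite("pics/t1.png",c["image"])
s=eyes.camera("scene");np.savez("scene1.npz",**s);W=world(s)
print("scene");show(W,abs(W[...,2]-55)<5,(195,170,360,240));show(W,abs(W[...,2]-20)<4,(210,215,395,320))
plan()
E
```

```text
blank
[307 199  24  45] c [ 421.1 -131.3] sz [120.  46.] ang 11.3 z 55.0
[214 213  18  43] c [383.6 137.7] sz [ 46. 118.] ang 89.3 z 55.1
[217 118 115  66] c [631.   -3.9] sz [161. 320.] ang 7.0 z 19.9
scene
[313 171  31  26] c [382.1 138.2] sz [ 47. 124.] ang 89.2 z 55.0
[212 191  35  32] c [ 420.2 -131.6] sz [125.  46.] ang 11.8 z 54.9
[224 225  24   9] c [ 473.  -128.3] sz [57. 27.] ang 66.4 z 20.1
[223 226 167  88] c [630.2  -2.6] sz [164. 322.] ang 7.1 z 20.1
t 15.8 p [472.2 372.6 304.6] psi 2.49 F [ 0.5 -0.3  0.4] gap 0.974 gf 0.0 q [-0.23  0.42 -0.68  1.68  0.29  1.14 -0.95]
```

View pics/t1.png

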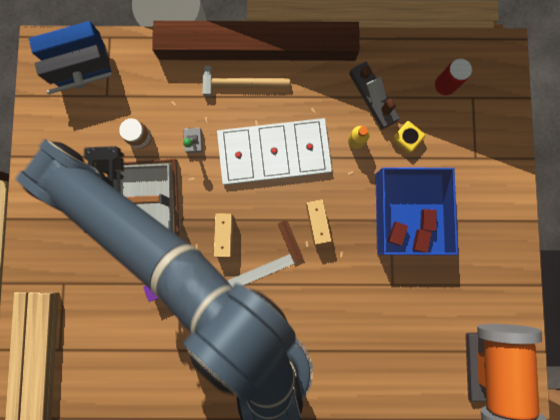

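Tray is back in the dock, and the left blank has been knocked to (384,138) (px 223,235). I'll fetch it first, gripping 22 mm off-centre for reach.

```bash
python3 -c "
from h import *
plan((520,200,250,50),(406,137.4,170,89.3),(406,137.4,84,89.3))"
```

```text
t 15.8 p [472.2 372.6 304.6] psi 2.49 F [ 0.5 -0.3  0.4] gap 0.974 gf 0.0 q [-0.23  0.42 -0.68  1.68  0.29  1.14 -0.95]
(520, 200, 250, 50) dx -3.498 dy 0.794 dz 1.073 wx 0.089 wy -0.024 wz -5.938 rows 5.5
(406, 137.4, 170, 89.3) dx 0.942 dy -2.425 dz 1.600 wx 0.000 wy 0.000 wz -4.913 rows 4.6
(406, 137.4, 84, 89.3) dx 0.000 dy 0.000 dz 1.720 wx 0.000 wy 0.000 wz 0.000 rows 1.7
```

Call:
{"op": "send_rows", "data": {
  "increments": [
    {"dx":-0.7,"dy":0.16,"dz":0,"wx":0.09,"wy":-0.02,"wz":-1,"grip":0.8},
    {"dx":-3.5,"dy":0.8,"dz":1.07,"wx":0.09,"wy":-0.02,"wz":-5.94,"grip":0.8},
    {"dx":-3.5,"dy":0.8,"dz":1.07,"wx":0.09,"wy":-0.02,"wz":-5.94,"grip":0.8},
    {"dx":-3.5,"dy":0.8,"dz":1.07,"wx":0.09,"wy":-0.02,"wz":-5.94,"grip":0.8},
    {"dx":-3.5,"dy":0.8,"dz":1.07,"wx":0.09,"wy":-0.02,"wz":-5.94,"grip":0.8},
    {"dx":-3.5,"dy":0.8,"dz":1.07,"wx":0.09,"wy":-0.02,"wz":-5.94,"grip":0.8},
    {"dx":-3.5,"dy":0.8,"dz":1.07,"wx":0.09,"wy":-0.02,"wz":-5.94,"grip":0.8},
    {"dx":-3.5,"dy":0.8,"dz":1.07,"wx":0.09,"wy":-0.02,"wz":-5.94,"grip":0.8}
  ]
}}

```text
clock: 16.6
tcp_pos: [518.4, 197.0, 244.2]
ee_rot: [-1.074, -2.945, 0.016]
contact_force: [0.1, 0.1, 0.4]
finger_gap: 0.802
grasp_force: 0.0
```

Call:
{"op": "send_rows", "data": {
  "increments": [
    {"dx":0.94,"dy":-2.42,"dz":1.6,"wx":0,"wy":0,"wz":-4.91,"grip":0.8},
    {"dx":0.94,"dy":-2.42,"dz":1.6,"wx":0,"wy":0,"wz":-4.91,"grip":0.8},
    {"dx":0.94,"dy":-2.42,"dz":1.6,"wx":0,"wy":0,"wz":-4.91,"grip":0.8},
    {"dx":0.94,"dy":-2.42,"dz":1.6,"wx":0,"wy":0,"wz":-4.91,"grip":0.8},
    {"dx":0.94,"dy":-2.42,"dz":1.6,"wx":0,"wy":0,"wz":-4.91,"grip":0.8},
    {"dx":0.94,"dy":-2.42,"dz":1.6,"wx":0,"wy":0,"wz":-4.91,"grip":0.8},
    {"dx":0.94,"dy":-2.42,"dz":1.6,"wx":0,"wy":0,"wz":-4.91,"grip":0.8},
    {"dx":0.94,"dy":-2.42,"dz":1.6,"wx":0,"wy":0,"wz":-4.91,"grip":0.8}
  ]
}}

```text
clock: 17.4
tcp_pos: [404.3, 134.1, 165.9]
ee_rot: [-0.022, -3.133, 0.012]
contact_force: [0.8, -0.9, 0.2]
finger_gap: 0.804
grasp_force: 0.0
```

```bash
python3 - <<'E'
from h import *
from station import eyes
s=eyes.camera("scene");W=world(s)
show(W,abs(W[...,2]-55)<5,(195,160,360,240))
c=eyes.camera("top");w=world(c)
show(w,abs(w[...,2]-55)<5,(190,185,345,270))
show(w,abs(w[...,2]-55)<5,(105,155,175,250))
plan((406,137.4,84,89.3))
E
```

```text
[313 171  31  27] c [383.  137.6] sz [ 47. 125.] ang 89.7 z 54.9
[212 191  35  32] c [ 420.4 -131.3] sz [123.  47.] ang 10.6 z 55.0
[307 199  24  45] c [ 420.9 -131.5] sz [119.  46.] ang 11.2 z 55.1
[138 163  32  18] c [575.8 327.5] sz [98. 43.] ang 63.7 z 54.6
[112 165  25  32] c [548.3 438.6] sz [ 55. 109.] ang 54.5 z 54.5
[168 182   2  19] c [504.  291.9] sz [52.  4.] ang 2.0 z 53.1
[112 207   3  36] c [408.6 443.8] sz [98.  8.] ang 2.2 z 54.2
[168 210   3  31] c [408.  287.6] sz [84.  6.] ang 2.1 z 55.0
t 17.5 p [404.1 134.  165.8] psi 89.24 F [ 0.1  0.4 -0.9] gap 0.797 gf 0.0 q [ 0.41  0.42 -1.    2.18  0.5   0.8   0.65]
(406, 137.4, 84, 89.3) dx -0.052 dy 0.082 dz 1.635 wx -0.056 wy -0.065 wz -0.007 rows 1.6
```

Call:
{"op": "send_rows", "data": {
  "increments": [
    {"dx":-0.05,"dy":0.08,"dz":0.3,"wx":-0.06,"wy":-0.06,"wz":0,"grip":0.8},
    {"dx":-0.05,"dy":0.08,"dz":0.8,"wx":-0.06,"wy":-0.06,"wz":0,"grip":0.8},
    {"dx":-0.05,"dy":0.08,"dz":1.3,"wx":-0.06,"wy":-0.06,"wz":0,"grip":0.8},
    {"dx":-0.05,"dy":0.08,"dz":1.63,"wx":-0.06,"wy":-0.06,"wz":0,"grip":0.8},
    {"dx":-0.05,"dy":0.08,"dz":1.63,"wx":-0.06,"wy":-0.06,"wz":0,"grip":0.4},
    {"dx":-0.05,"dy":0.08,"dz":1.63,"wx":-0.06,"wy":-0.06,"wz":0,"grip":0.3},
    {"dx":-0.05,"dy":0.08,"dz":1.63,"wx":-0.06,"wy":-0.06,"wz":0,"grip":0.3},
    {"dx":-0.05,"dy":0.08,"dz":1.63,"wx":-0.06,"wy":-0.06,"wz":0,"grip":0.3},
    {"dx":-0.05,"dy":0.08,"dz":1.63,"wx":-0.06,"wy":-0.06,"wz":0,"grip":0.3},
    {"dx":-0.05,"dy":0.08,"dz":1.63,"wx":-0.06,"wy":-0.06,"wz":0,"grip":0.3}
  ],
  "newtons": 45
}}

```text
clock: 18.5
tcp_pos: [406.3, 137.4, 84.9]
ee_rot: [0.02, 3.141, 0.002]
contact_force: [-0.9, 1.0, 6.9]
finger_gap: 0.525
grasp_force: 45.0
```

```bash
python3 - <<'E'
from h import *
P=np.array([631,-3.9]);a=np.radians(7.05)
R=np.array([[np.cos(a),-np.sin(a)],[np.sin(a),np.cos(a)]])
for off in(22,0):
  for y in(-105,0,105): print(off,y,P+R@[off,y])
plan((406,137.4,180,97.05))
E
```

```text
22 -105 [ 665.72089026 -105.40595933]
22 0 [652.8336673   -1.19981995]
22 105 [639.94644433 103.00631943]
0 -105 [ 643.88722296 -108.10613938]
0 0 [631.   -3.9]
0 105 [618.11277704 100.30613938]
t 18.5 p [406.3 137.4  84.9] psi 89.27 F [-0.9  1.   6.9] gap 0.525 gf 44.97523793019354 q [ 0.25  0.55 -0.83  2.24  0.7   0.64  0.46]
(406, 137.4, 180, 97.05) dx 0.004 dy 0.002 dz -1.901 wx 0.007 wy 0.005 wz -0.972 rows 1.9
```

```bash
python3 -c "
from h import *
plan((406,137.4,150,89.3),(640.6,103.1,165,97.05),(640.6,103.1,105.5,97.05))"
```

```text
t 18.5 p [406.3 137.4  84.9] psi 89.27 F [-0.9  1.   6.9] gap 0.525 gf 44.97523793019354 q [ 0.25  0.55 -0.83  2.24  0.7   0.64  0.46]
(406, 137.4, 150, 89.3) dx 0.005 dy 0.002 dz -1.301 wx 0.008 wy 0.005 wz -0.003 rows 1.3
(640.6, 103.1, 165, 97.05) dx -4.700 dy -0.629 dz -0.300 wx 0.000 wy 0.000 wz -0.969 rows 4.8
(640.6, 103.1, 105.5, 97.05) dx 0.000 dy 0.000 dz 1.190 wx 0.000 wy 0.000 wz 0.000 rows 1.2
```

Call:
{"op": "send_rows", "data": {
  "increments": [
    {"dx":0,"dy":0,"dz":-0.1,"wx":0,"wy":0,"wz":0,"grip":0.3},
    {"dx":0,"dy":0,"dz":-0.3,"wx":0,"wy":0,"wz":0,"grip":0.3},
    {"dx":0,"dy":0,"dz":-0.6,"wx":0,"wy":0,"wz":0,"grip":0.3},
    {"dx":0,"dy":0,"dz":-0.9,"wx":0,"wy":0,"wz":0,"grip":0.3},
    {"dx":0,"dy":0,"dz":-1.2,"wx":0,"wy":0,"wz":0,"grip":0.3},
    {"dx":0,"dy":0,"dz":-1.4,"wx":0,"wy":0,"wz":0,"grip":0.3},
    {"dx":0,"dy":0,"dz":-1.5,"wx":0,"wy":0,"wz":0,"grip":0.3}
  ]
}}

```text
clock: 19.2
tcp_pos: [405.8, 136.8, 160.0]
ee_rot: [-0.02, -3.141, -0.001]
contact_force: [-0.0, 0.4, -2.3]
finger_gap: 0.528
grasp_force: 45.0
```

```bash
python3 -c "
from h import *
plan((640.6,103.1,160,97.05),(640.6,103.1,105.5,97.05))"
```

```text
t 19.2 p [405.8 136.8 160. ] psi 89.26 F [-0.   0.4 -2.3] gap 0.528 gf 44.973289612680674 q [ 0.4   0.43 -0.99  2.19  0.51  0.78  0.63]
(640.6, 103.1, 160, 97.05) dx -4.704 dy -0.614 dz -0.002 wx 0.004 wy -0.001 wz -0.973 rows 4.7
(640.6, 103.1, 105.5, 97.05) dx 0.000 dy 0.000 dz 1.090 wx 0.000 wy 0.000 wz 0.000 rows 1.1
```

Call:
{"op": "send_rows", "data": {
  "increments": [
    {"dx":-0.3,"dy":-0.04,"dz":0,"wx":0,"wy":0,"wz":-0.1,"grip":0.3},
    {"dx":-0.9,"dy":-0.12,"dz":0,"wx":0,"wy":0,"wz":-0.2,"grip":0.3},
    {"dx":-1.6,"dy":-0.2,"dz":0,"wx":0,"wy":0,"wz":-0.35,"grip":0.3},
    {"dx":-2.3,"dy":-0.3,"dz":0,"wx":0,"wy":0,"wz":-0.5,"grip":0.3},
    {"dx":-3.0,"dy":-0.4,"dz":0,"wx":0,"wy":0,"wz":-0.65,"grip":0.3},
    {"dx":-3.7,"dy":-0.5,"dz":0,"wx":0,"wy":0,"wz":-0.8,"grip":0.3},
    {"dx":-4.2,"dy":-0.57,"dz":0,"wx":0,"wy":0,"wz":-0.9,"grip":0.3},
    {"dx":-4.55,"dy":-0.6,"dz":0,"wx":0,"wy":0,"wz":-0.97,"grip":0.3},
    {"dx":-4.7,"dy":-0.61,"dz":0,"wx":0,"wy":0,"wz":-0.97,"grip":0.3},
    {"dx":-4.7,"dy":-0.61,"dz":0,"wx":0,"wy":0,"wz":-0.97,"grip":0.3}
  ]
}}

```text
clock: 20.2
tcp_pos: [640.9, 102.9, 157.4]
ee_rot: [0.191, -3.133, -0.001]
contact_force: [-0.6, -0.1, -2.9]
finger_gap: 0.525
grasp_force: 45.0
```

```bash
python3 -c "
from h import *
plan((640.6,103.1,105.5,97.05))
from station import eyes
c=eyes.camera('top');w=world(c);show(w,abs(w[...,2]-130)<14,(190,100,345,200))
s=eyes.camera('scene');cv2.imwrite('pics/s4.png',cv2.resize(s['image'][130:330,200:440],(720,600)))"
```

```text
t 20.2 p [640.9 102.9 157.4] psi 96.97 F [-0.6 -0.1 -2.9] gap 0.525 gf 44.97311591170728 q [ 0.36  0.74 -0.88  1.68  0.64  1.04  0.96]
(640.6, 103.1, 105.5, 97.05) dx 0.003 dy 0.003 dz 1.038 wx 0.007 wy -0.020 wz -0.009 rows 1.0
[226 145  20  25] c [588.7  96.7] sz [64. 46.] ang 7.1 z 127.3
```

View pics/s4.png

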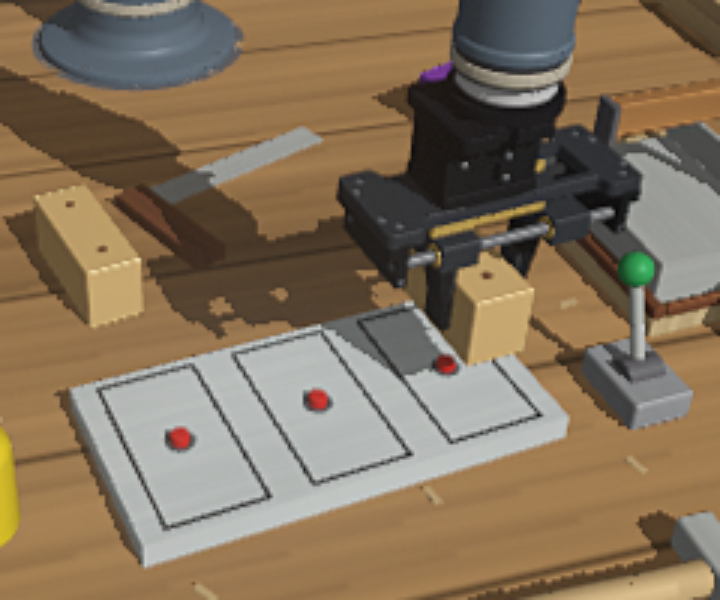

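The blank hangs level and square over place 2 (px 490,310 in the crop). Lower and release.

Call:
{"op": "send_rows", "data": {
  "increments": [
    {"dx":0,"dy":0,"dz":0.3,"wx":0,"wy":-0.02,"wz":0,"grip":0.3},
    {"dx":0,"dy":0,"dz":0.6,"wx":0,"wy":-0.02,"wz":0,"grip":0.3},
    {"dx":0,"dy":0,"dz":0.8,"wx":0,"wy":-0.02,"wz":0,"grip":0.3},
    {"dx":0,"dy":0,"dz":0.92,"wx":0,"wy":-0.02,"wz":0,"grip":0.3},
    {"dx":0,"dy":0,"dz":1.0,"wx":0,"wy":-0.02,"wz":0,"grip":0.3},
    {"dx":0,"dy":0,"dz":1.03,"wx":0,"wy":-0.02,"wz":0,"grip":0.3},
    {"dx":0,"dy":0,"dz":1.03,"wx":0,"wy":-0.02,"wz":0,"grip":0.3}
  ]
}}

```text
clock: 21.0
tcp_pos: [640.3, 103.7, 107.3]
ee_rot: [-0.193, 3.134, 0.002]
contact_force: [0.9, -0.7, -3.1]
finger_gap: 0.526
grasp_force: 45.0
```

Call:
{"op": "send_rows", "data": {
  "increments": [
    {"dx":0,"dy":0,"dz":0,"wx":0,"wy":0,"wz":0,"grip":0.8},
    {"dx":0,"dy":0,"dz":0,"wx":0,"wy":0,"wz":0,"grip":0.8},
    {"dx":0,"dy":0,"dz":0,"wx":0,"wy":0,"wz":0,"grip":0.8},
    {"dx":0,"dy":0,"dz":0,"wx":0,"wy":0,"wz":0,"grip":0.8},
    {"dx":0,"dy":0,"dz":-0.1,"wx":0,"wy":0,"wz":0,"grip":0.8},
    {"dx":0,"dy":0,"dz":-0.5,"wx":0,"wy":0,"wz":0,"grip":0.8},
    {"dx":0,"dy":0,"dz":-1.2,"wx":0,"wy":0,"wz":0,"grip":0.8},
    {"dx":0,"dy":0,"dz":-1.9,"wx":0,"wy":0,"wz":0,"grip":0.8},
    {"dx":0,"dy":0,"dz":-2.2,"wx":0,"wy":0,"wz":0,"grip":0.8}
  ]
}}

```text
clock: 21.9
tcp_pos: [641.4, 104.7, 222.5]
ee_rot: [-0.193, 3.127, 0.004]
contact_force: [-0.2, -0.1, -0.0]
finger_gap: 0.797
grasp_force: 0.0
```

```bash
python3 -c "
from h import *
plan((421,-131.4,180,101.4),(421,-131.4,84.5,101.4))
from station import eyes
c=eyes.camera('top');w=world(c);show(w,abs(w[...,2]-55)<5,(190,185,345,270));show(w,abs(w[...,2]-75)<5,(190,100,345,200))
c=eyes.camera('scene');w=world(c);show(w,abs(w[...,2]-55)<5,(195,160,360,240));show(w,abs(w[...,2]-75)<5,(210,210,395,320))"
```

```text
t 21.9 p [641.4 104.7 222.5] psi 97.07 F [-0.2 -0.1 -0. ] gap 0.797 gf 0.0 q [ 0.39  0.67 -0.93  1.64  0.58  1.13  1.  ]
(421, -131.4, 180, 101.4) dx 4.962 dy -4.146 dz 0.801 wx 0.011 wy 0.060 wz -0.542 rows 6.5
(421, -131.4, 84.5, 101.4) dx 0.000 dy 0.000 dz 1.910 wx 0.000 wy 0.000 wz 0.000 rows 1.9
[227 139  20  34] c [604.2  99.5] sz [95. 46.] ang 7.1 z 74.7
[212 191  35  32] c [ 420.6 -131.3] sz [123.  47.] ang 11.8 z 54.8
[328 226  13  14] c [586.6  75.1] sz [53.  3.] ang 5.7 z 54.9
[329 215  46  39] c [616.1 100.9] sz [124.  47.] ang 6.9 z 74.9
```

First blank is seated (top at z 75, 2 mm off centre). Next blank.

Call:
{"op": "send_rows", "data": {
  "increments": [
    {"dx":0.7,"dy":-0.6,"dz":0,"wx":0,"wy":0.06,"wz":-0.1,"grip":0.8},
    {"dx":4.96,"dy":-4.15,"dz":0.6,"wx":0,"wy":0.06,"wz":-0.54,"grip":0.8},
    {"dx":4.96,"dy":-4.15,"dz":0.6,"wx":0,"wy":0.06,"wz":-0.54,"grip":0.8},
    {"dx":4.96,"dy":-4.15,"dz":0.6,"wx":0,"wy":0.06,"wz":-0.54,"grip":0.8},
    {"dx":4.96,"dy":-4.15,"dz":0.6,"wx":0,"wy":0.06,"wz":-0.54,"grip":0.8},
    {"dx":4.96,"dy":-4.15,"dz":0.6,"wx":0,"wy":0.06,"wz":-0.54,"grip":0.8},
    {"dx":4.96,"dy":-4.15,"dz":0.8,"wx":0,"wy":0.06,"wz":-0.54,"grip":0.8},
    {"dx":4.96,"dy":-4.15,"dz":0.8,"wx":0,"wy":0.06,"wz":-0.54,"grip":0.8},
    {"dx":4.96,"dy":-4.15,"dz":0.8,"wx":0,"wy":0.06,"wz":-0.54,"grip":0.8}
  ]
}}

```text
clock: 22.9
tcp_pos: [418.6, -133.2, 175.9]
ee_rot: [0.308, -3.118, -0.002]
contact_force: [1.3, 0.5, -0.5]
finger_gap: 0.797
grasp_force: 0.0
```

```bash
python3 -c "
from h import *
plan((421,-131.4,84.5,101.4))
from station import eyes
c=eyes.camera('scene');w=world(c);show(w,abs(w[...,2]-55)<5,(195,160,360,240))"
```

```text
t 22.9 p [ 418.6 -133.2  175.9] psi 101.28 F [ 1.3  0.5 -0.5] gap 0.797 gf 0.0 q [ 1.08  0.45 -1.06  2.14  0.53  0.85  1.46]
(421, -131.4, 84.5, 101.4) dx -0.069 dy 0.023 dz 1.828 wx 0.016 wy -0.057 wz -0.015 rows 1.8
[212 191  35  32] c [ 420.5 -131.4] sz [123.  47.] ang 10.2 z 54.9
[328 226  13  14] c [587.2  75.1] sz [55.  3.] ang 5.9 z 54.8
```

Call:
{"op": "send_rows", "data": {
  "increments": [
    {"dx":-0.07,"dy":0.02,"dz":0.4,"wx":0,"wy":-0.06,"wz":0,"grip":0.8},
    {"dx":-0.07,"dy":0.02,"dz":0.9,"wx":0,"wy":-0.06,"wz":0,"grip":0.8},
    {"dx":-0.07,"dy":0.02,"dz":1.4,"wx":0,"wy":-0.06,"wz":0,"grip":0.8},
    {"dx":-0.07,"dy":0.02,"dz":1.83,"wx":0,"wy":-0.06,"wz":0,"grip":0.8},
    {"dx":-0.07,"dy":0.02,"dz":1.83,"wx":0,"wy":-0.06,"wz":0,"grip":0.4},
    {"dx":-0.07,"dy":0.02,"dz":1.83,"wx":0,"wy":-0.06,"wz":0,"grip":0.3},
    {"dx":-0.07,"dy":0.02,"dz":1.83,"wx":0,"wy":-0.06,"wz":0,"grip":0.3},
    {"dx":-0.07,"dy":0.02,"dz":1.83,"wx":0,"wy":-0.06,"wz":0,"grip":0.3},
    {"dx":-0.07,"dy":0.02,"dz":1.83,"wx":0,"wy":-0.06,"wz":0,"grip":0.3},
    {"dx":-0.07,"dy":0.02,"dz":1.83,"wx":0,"wy":-0.06,"wz":0,"grip":0.3}
  ],
  "newtons": 45
}}

```text
clock: 23.95
tcp_pos: [422.9, -131.1, 86.2]
ee_rot: [-0.311, 3.122, 0.001]
contact_force: [-0.7, -0.0, 6.2]
finger_gap: 0.526
grasp_force: 45.0
```

Call:
{"op": "send_rows", "data": {
  "increments": [
    {"dx":0,"dy":0,"dz":-0.1,"wx":0,"wy":0,"wz":0,"grip":0.3},
    {"dx":0,"dy":0,"dz":-0.3,"wx":0,"wy":0,"wz":0,"grip":0.3},
    {"dx":0,"dy":0,"dz":-0.6,"wx":0,"wy":0,"wz":0,"grip":0.3},
    {"dx":0,"dy":0,"dz":-0.9,"wx":0,"wy":0,"wz":0,"grip":0.3},
    {"dx":0,"dy":0,"dz":-1.2,"wx":0,"wy":0,"wz":0,"grip":0.3},
    {"dx":0,"dy":0,"dz":-1.4,"wx":0,"wy":0,"wz":0,"grip":0.3},
    {"dx":0,"dy":0,"dz":-1.5,"wx":0,"wy":0,"wz":0,"grip":0.3}
  ]
}}

```text
clock: 24.65
tcp_pos: [422.0, -131.6, 161.1]
ee_rot: [-0.31, 3.124, 0.0]
contact_force: [0.4, 0.0, -3.6]
finger_gap: 0.525
grasp_force: 45.0
```

```bash
python3 -c "
from h import *
plan((631,-3.9,160,97.05),(631,-3.9,105.5,97.05))"
```

```text
t 24.6 p [ 422.  -131.6  161.1] psi 101.33 F [ 0.4  0.  -3.6] gap 0.525 gf 44.998669316992164 q [ 1.05  0.47 -1.03  2.16  0.56  0.81  1.43]
(631, -3.9, 160, 97.05) dx -4.600 dy 1.682 dz 0.034 wx 0.001 wy 0.017 wz 0.535 rows 4.9
(631, -3.9, 105.5, 97.05) dx 0.000 dy 0.000 dz 1.090 wx 0.000 wy 0.000 wz 0.000 rows 1.1
```

Call:
{"op": "send_rows", "data": {
  "increments": [
    {"dx":-0.3,"dy":0.11,"dz":0,"wx":0,"wy":0,"wz":0.05,"grip":0.3},
    {"dx":-0.9,"dy":0.33,"dz":0,"wx":0,"wy":0,"wz":0.1,"grip":0.3},
    {"dx":-1.6,"dy":0.58,"dz":0,"wx":0,"wy":0,"wz":0.2,"grip":0.3},
    {"dx":-2.3,"dy":0.84,"dz":0,"wx":0,"wy":0,"wz":0.3,"grip":0.3},
    {"dx":-3.0,"dy":1.1,"dz":0,"wx":0,"wy":0,"wz":0.4,"grip":0.3},
    {"dx":-3.7,"dy":1.35,"dz":0,"wx":0,"wy":0,"wz":0.5,"grip":0.3},
    {"dx":-4.2,"dy":1.55,"dz":0,"wx":0,"wy":0,"wz":0.53,"grip":0.3},
    {"dx":-4.5,"dy":1.66,"dz":0.02,"wx":0,"wy":0,"wz":0.53,"grip":0.3},
    {"dx":-4.62,"dy":1.68,"dz":0.02,"wx":0,"wy":0.02,"wz":0.53,"grip":0.3},
    {"dx":-4.62,"dy":1.68,"dz":0.02,"wx":0,"wy":0.02,"wz":0.53,"grip":0.3}
  ]
}}

```text
clock: 25.65
tcp_pos: [631.8, -3.4, 159.0]
ee_rot: [0.196, -3.133, -0.002]
contact_force: [-0.3, -1.0, -1.2]
finger_gap: 0.524
grasp_force: 45.0
```

```bash
python3 -c "
from h import *
plan((632,-3.8,106.0,97.05))"
```

```text
t 25.6 p [631.8  -3.4 159. ] psi 97.14 F [-0.3 -1.  -1.2] gap 0.524 gf 44.99845873564482 q [ 0.54  0.71 -0.88  1.73  0.63  1.02  1.12]
(632, -3.8, 106.0, 97.05) dx -0.005 dy -0.010 dz 1.060 wx 0.009 wy -0.018 wz 0.012 rows 1.1
```

Call:
{"op": "send_rows", "data": {
  "increments": [
    {"dx":0,"dy":-0.01,"dz":0.3,"wx":0,"wy":-0.02,"wz":0,"grip":0.3},
    {"dx":0,"dy":-0.01,"dz":0.6,"wx":0,"wy":-0.02,"wz":0,"grip":0.3},
    {"dx":0,"dy":-0.01,"dz":0.8,"wx":0,"wy":-0.02,"wz":0,"grip":0.3},
    {"dx":0,"dy":-0.01,"dz":0.93,"wx":0,"wy":-0.02,"wz":0,"grip":0.3},
    {"dx":0,"dy":-0.01,"dz":1.02,"wx":0,"wy":-0.02,"wz":0,"grip":0.3},
    {"dx":0,"dy":-0.01,"dz":1.06,"wx":0,"wy":-0.02,"wz":0,"grip":0.3},
    {"dx":0,"dy":-0.01,"dz":1.06,"wx":0,"wy":-0.02,"wz":0,"grip":0.3}
  ]
}}

```text
clock: 26.35
tcp_pos: [632.0, -3.8, 106.8]
ee_rot: [-0.195, 3.134, 0.002]
contact_force: [0.4, -0.0, -0.9]
finger_gap: 0.528
grasp_force: 45.0
```

Call:
{"op": "send_rows", "data": {
  "increments": [
    {"dx":0,"dy":0,"dz":0,"wx":0,"wy":0,"wz":0,"grip":0.8},
    {"dx":0,"dy":0,"dz":0,"wx":0,"wy":0,"wz":0,"grip":0.8},
    {"dx":0,"dy":0,"dz":0,"wx":0,"wy":0,"wz":0,"grip":0.8},
    {"dx":0,"dy":0,"dz":0,"wx":0,"wy":0,"wz":0,"grip":0.8},
    {"dx":0,"dy":0,"dz":-0.1,"wx":0,"wy":0,"wz":0,"grip":0.8},
    {"dx":0,"dy":0,"dz":-0.5,"wx":0,"wy":0,"wz":0,"grip":0.8},
    {"dx":0,"dy":0,"dz":-1.2,"wx":0,"wy":0,"wz":0,"grip":0},
    {"dx":0,"dy":0,"dz":-1.9,"wx":0,"wy":0,"wz":0,"grip":0},
    {"dx":0,"dy":0,"dz":-2.2,"wx":0,"wy":0,"wz":0,"grip":0}
  ]
}}

```text
clock: 27.25
tcp_pos: [633.3, -3.0, 221.8]
ee_rot: [-0.195, 3.127, 0.002]
contact_force: [0.2, 0.6, 0.3]
finger_gap: 0.609
grasp_force: 0.0
```

```bash
python3 -c "
from h import *
plan((500,150,230,97),(540,228,230,97),(585,231,165,97))
from station import eyes
c=eyes.camera('top');w=world(c);show(w,abs(w[...,2]-75)<5,(190,100,345,200))
show(w,(w[...,2]>60)&(w[...,2]<112),(180,120,215,165));show(w,abs(w[...,2]-25)<4,(180,120,215,165))
print('tray');show(w,abs(w[...,2]-55)<5,(105,155,175,250));show(w,abs(w[...,2]-138)<7,(95,155,180,250))
c=eyes.camera('scene');w=world(c);show(w,abs(w[...,2]-75)<5,(210,190,395,320))
cv2.imwrite('pics/s5.png',cv2.resize(c['image'][130:330,220:520],(780,520)))"
```

```text
t 27.2 p [633.3  -3.  221.8] psi 97.14 F [0.2 0.6 0.3] gap 0.609 gf 0.0 q [ 0.57  0.65 -0.93  1.68  0.57  1.11  1.16]
(500, 150, 230, 97) dx 2.263 dy 3.367 dz -0.181 wx 0.006 wy 0.060 wz 0.018 rows 4.1
(540, 228, 230, 97) dx -0.984 dy 1.451 dz 0.000 wx 0.000 wy 0.000 wz 0.000 rows 1.8
(585, 231, 165, 97) dx -0.901 dy -0.050 dz 1.300 wx 0.000 wy 0.000 wz 0.000 rows 1.6
[226 130  21  43] c [616.7 100.7] sz [121.  46.] ang 6.6 z 74.6
[265 143  19  26] c [604.4  -7.1] sz [70. 45.] ang 7.4 z 75.1
[183 138   9   9] c [634.1 231.5] sz [23. 26.] ang 43.4 z 105.1
[184 127  18  25] c [662.2 234.8] sz [71. 50.] ang 3.8 z 24.8
tray
[156 163  14  38] c [535.6 294.1] sz [110.  33.] ang 21.3 z 54.2
[112 165  17  32] c [540.3 445.2] sz [38. 98.] ang 66.3 z 54.5
[130 164  25   3] c [579.2 368.1] sz [ 5. 67.] ang 2.5 z 54.8
[168 202   3  39] c [419.3 288.6] sz [107.   6.] ang 2.9 z 54.6
[112 205   3  38] c [411.6 444.2] sz [104.   7.] ang 2.6 z 55.0
[100 193  63  13] c [471.  368.8] sz [ 24. 161.] ang 2.8 z 139.5
[329 215  46  39] c [616.1 101. ] sz [124.  48.] ang 6.4 z 74.8
[286 226  44  41] c [628.7  -3.6] sz [121.  47.] ang 6.7 z 74.8
```

View pics/s5.png

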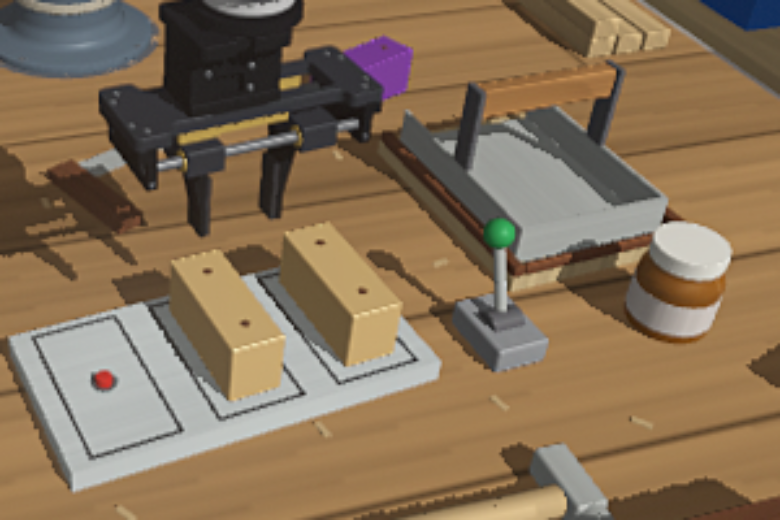

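Both blanks are seated (crop (228,320), (340,290)), the tray is in its dock, and the lever knob is at (500,233), world (634,232). Now the lever, with closed fingers.

```bash
python3 -c "
from h import *
plan((592,232,222,93),(598,232,152,93),(688,236,152,93))"
```

```text
t 27.4 p [633.   -3.4 220.1] psi 97.12 F [ 1.1 -0.1 -1. ] gap 0.525 gf 0.0 q [ 0.57  0.65 -0.93  1.68  0.57  1.1   1.16]
(592, 232, 222, 93) dx 0.229 dy 4.774 dz -0.038 wx 0.004 wy 0.053 wz 0.515 rows 4.8
(598, 232, 152, 93) dx -0.120 dy -0.006 dz 1.400 wx 0.000 wy 0.000 wz 0.000 rows 1.4
(688, 236, 152, 93) dx -1.802 dy -0.014 dz 0.000 wx 0.000 wy 0.000 wz 0.000 rows 1.8
```

Call:
{"op": "send_rows", "data": {
  "increments": [
    {"dx":0.1,"dy":0.7,"dz":-0.03,"wx":0,"wy":0.05,"wz":0.1,"grip":0},
    {"dx":0.23,"dy":4.77,"dz":-0.03,"wx":0,"wy":0.05,"wz":0.51,"grip":0},
    {"dx":0.23,"dy":4.77,"dz":-0.03,"wx":0,"wy":0.05,"wz":0.51,"grip":0},
    {"dx":0.23,"dy":4.77,"dz":-0.03,"wx":0,"wy":0.05,"wz":0.51,"grip":0},
    {"dx":0.23,"dy":4.77,"dz":-0.03,"wx":0,"wy":0.05,"wz":0.51,"grip":0},
    {"dx":0.23,"dy":4.77,"dz":-0.03,"wx":0,"wy":0.05,"wz":0.51,"grip":0},
    {"dx":0.23,"dy":4.77,"dz":-0.03,"wx":0,"wy":0.05,"wz":0.51,"grip":0},
    {"dx":0.23,"dy":4.77,"dz":-0.03,"wx":0,"wy":0.05,"wz":0.51,"grip":0},
    {"dx":0.23,"dy":4.77,"dz":-0.03,"wx":0,"wy":0.05,"wz":0.51,"grip":0},
    {"dx":0.23,"dy":4.77,"dz":-0.03,"wx":0,"wy":0.05,"wz":0.51,"grip":0}
  ]
}}

```text
clock: 28.35
tcp_pos: [591.4, 229.1, 217.8]
ee_rot: [0.078, -3.135, 0.0]
contact_force: [0.1, 0.2, 1.3]
finger_gap: 0.004
grasp_force: 0.0
```

```bash
python3 -c "
from h import *
plan((598,232,152,93))"
```

```text
t 28.4 p [591.4 229.1 217.8] psi 92.86 F [0.1 0.2 1.3] gap 0.004 gf 0.0 q [ 0.18  0.65 -0.91  1.67  0.56  1.11  0.73]
(598, 232, 152, 93) dx -0.142 dy 0.052 dz 1.316 wx -0.000 wy -0.043 wz -0.017 rows 1.3
```

Call:
{"op": "send_rows", "data": {
  "increments": [
    {"dx":-0.05,"dy":0.05,"dz":0.5,"wx":0,"wy":-0.04,"wz":0,"grip":0},
    {"dx":-0.1,"dy":0.05,"dz":1.0,"wx":0,"wy":-0.04,"wz":0,"grip":0},
    {"dx":-0.14,"dy":0.05,"dz":1.32,"wx":0,"wy":-0.04,"wz":0,"grip":0},
    {"dx":-0.3,"dy":0.05,"dz":1.32,"wx":0,"wy":-0.04,"wz":0,"grip":0},
    {"dx":-0.5,"dy":0.06,"dz":1.32,"wx":0,"wy":-0.04,"wz":0,"grip":0},
    {"dx":-0.75,"dy":0.06,"dz":1.32,"wx":0,"wy":-0.04,"wz":0,"grip":0},
    {"dx":-1.0,"dy":0.07,"dz":1.32,"wx":0,"wy":-0.04,"wz":0,"grip":0},
    {"dx":-1.25,"dy":0.07,"dz":1.32,"wx":0,"wy":-0.04,"wz":0,"grip":0},
    {"dx":-1.5,"dy":0.08,"dz":1.32,"wx":0,"wy":-0.04,"wz":0,"grip":0},
    {"dx":-1.7,"dy":0.08,"dz":1.32,"wx":0,"wy":-0.04,"wz":0,"grip":0}
  ]
}}

```text
clock: 29.35
tcp_pos: [676.6, 239.8, 153.1]
ee_rot: [-0.082, 3.139, 0.003]
contact_force: [0.4, -0.6, -0.3]
finger_gap: 0.007
grasp_force: 0.6
```

```bash
python3 -c "
from h import *
from station import eyes
plan((690,236,152,93))
c=eyes.camera('scene');w=world(c);m=(c['image'][...,1]>c['image'][...,2]*1.8)&(c['image'][...,1]>c['image'][...,0]*1.3);show(w,m,(380,190,460,270))"
```

```text
t 29.4 p [676.6 239.8 153.1] psi 92.98 F [ 0.4 -0.6 -0.3] gap 0.007 gf 0.6100078113377094 q [ 0.1   0.82 -0.83  1.51  0.65  1.1   0.76]
(690, 236, 152, 93) dx -0.263 dy -0.091 dz 0.021 wx 0.012 wy 0.010 wz -0.002 rows 0.3
[423 232  13  13] c [697.8 235.4] sz [21. 29.] ang 89.4 z 99.0
```

Call:
{"op": "send_rows", "data": {
  "increments": [
    {"dx":-0.06,"dy":-0.04,"dz":0,"wx":0,"wy":0,"wz":0,"grip":0},
    {"dx":-0.12,"dy":-0.06,"dz":0,"wx":0,"wy":0,"wz":0,"grip":0},
    {"dx":-0.18,"dy":-0.06,"dz":0,"wx":0,"wy":0,"wz":0,"grip":0},
    {"dx":-0.22,"dy":-0.06,"dz":0,"wx":0,"wy":0,"wz":0,"grip":0},
    {"dx":-0.25,"dy":-0.06,"dz":0,"wx":0,"wy":0,"wz":0,"grip":0}
  ]
}}

```text
clock: 29.9
tcp_pos: [680.0, 239.2, 152.2]
ee_rot: [0.088, -3.124, 0.003]
contact_force: [-22.7, -3.2, 12.0]
finger_gap: 0.002
grasp_force: 10.9
```

```bash
python3 -c "
from h import *
from station import eyes
plan()
c=eyes.camera('scene');w=world(c);m=(c['image'][...,1]>c['image'][...,2]*1.8)&(c['image'][...,1]>c['image'][...,0]*1.3);show(w,m,(380,190,460,270))
cv2.imwrite('pics/s6.png',cv2.resize(c['image'][170:290,370:500],(650,600)))"
```

```text
t 29.9 p [680.  239.2 152.2] psi 93.25 F [-22.7  -3.2  12. ] gap 0.002 gf 10.910788618493825 q [ 0.1   0.83 -0.83  1.49  0.64  1.13  0.77]
[423 233  13  13] c [701.5 234.5] sz [28. 18.] ang 20.3 z 97.9
```

View pics/s6.png

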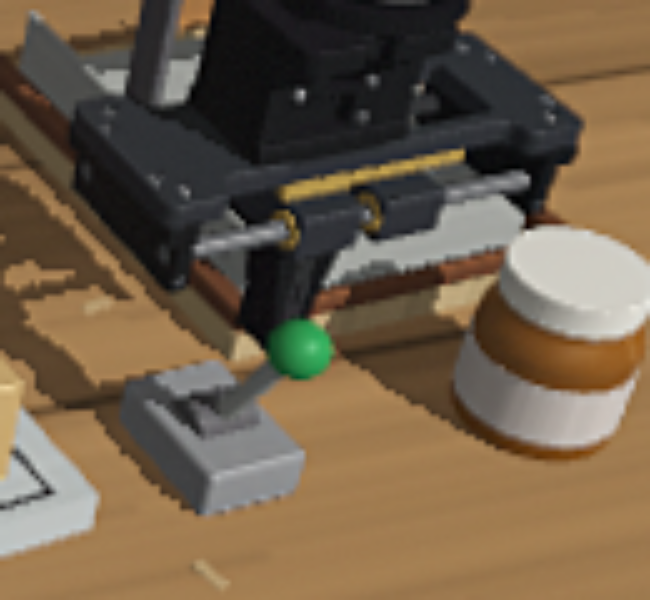

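The lever leans fully forward (ball at (300,348)) and the 23 N reaction marks the stop. Back off and rise.

Call:
{"op": "send_rows", "data": {
  "increments": [
    {"dx":0.3,"dy":0,"dz":0,"wx":0,"wy":0,"wz":0,"grip":0},
    {"dx":0.8,"dy":0,"dz":0,"wx":0,"wy":0,"wz":0,"grip":0},
    {"dx":1.2,"dy":0,"dz":-0.4,"wx":0,"wy":0,"wz":0,"grip":0},
    {"dx":1.2,"dy":0,"dz":-1.2,"wx":0,"wy":0,"wz":0,"grip":0},
    {"dx":1.2,"dy":0,"dz":-2.0,"wx":0,"wy":0,"wz":0,"grip":0},
    {"dx":1.2,"dy":0,"dz":-2.8,"wx":0,"wy":0,"wz":0,"grip":0},
    {"dx":1.2,"dy":0,"dz":-3,"wx":0,"wy":0,"wz":0,"grip":0},
    {"dx":1.2,"dy":0,"dz":-3,"wx":0,"wy":0,"wz":0,"grip":0}
  ]
}}

```text
clock: 30.75
tcp_pos: [628.4, 234.6, 304.5]
ee_rot: [-0.083, 3.135, 0.003]
contact_force: [1.5, 0.2, -1.0]
finger_gap: 0.007
grasp_force: 0.0
```

```bash
python3 -c "
from h import *
from station import eyes
plan()
c=eyes.camera('top');w=world(c);Z=w[...,2];show(w,abs(Z-75)<5,(190,100,345,200));show(w,abs(Z-90)<18,(170,95,215,165))
show(w,abs(Z-138)<7,(95,155,180,250))
c=eyes.camera('scene');w=world(c);Z=w[...,2];show(w,abs(Z-75)<5,(210,190,395,320));m=(c['image'][...,1]>c['image'][...,2]*1.8)&(c['image'][...,1]>c['image'][...,0]*1.3);show(w,m,(380,190,460,270))"
```

```text
t 30.8 p [628.4 234.6 304.5] psi 93.04 F [ 1.5  0.2 -1. ] gap 0.007 gf 0.0 q [ 0.17  0.62 -0.93  1.5   0.51  1.28  0.81]
[263 125  21  43] c [629.4  -4.1] sz [121.  46.] ang 7.0 z 74.9
[226 129  18  19] c [660.9  94.8] sz [66. 36.] ang 49.5 z 74.6
[100 193  63  12] c [471.7 368.8] sz [ 24. 162.] ang 2.1 z 139.7
[329 215  46  39] c [616.  100.8] sz [122.  48.] ang 6.3 z 74.9
[286 226  44  41] c [629.9  -3.8] sz [121.  47.] ang 7.2 z 74.9
[424 234  12  12] c [704.1 235.7] sz [22. 17.] ang 80.1 z 98.0
```

```bash
python3 - <<'E'
from h import *
from station import eyes
from scipy.optimize import least_squares
def ball(c):
    w=world(c);i=c['image'].astype(int);m=(i[...,1]>i[...,2]*1.8)&(i[...,1]>i[...,0]*1.3);k=np.zeros_like(m);k[190:270,380:460]=1;m&=k
    q=w[m];q=q[q[:,2]>75]; r=least_squares(lambda p:np.linalg.norm(q-p,axis=1)-13,q.mean(0)-[5,0,5],loss='soft_l1');return r.x.round(1)
print(ball(dict(np.load("scene0.npz"))),ball(eyes.camera("scene")))
E
```

```text
[632.9 234.3  97.2] [699.  239.1  92.6]
```

```bash
python3 -c "
from station import arm
print(arm.sign_off())"
```

```text
the job is handed in; nothing more can be done
None
```

I handed the job in at about 31 s on the robot's clock: by my last camera checks the three offcuts are in the bin, the tray is flat in its dock, both blanks lie square in their outlines, and the ready lever is at its far stop, but the hand-in gave no verdict.

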